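# Lift a coated sample disc out of its tray and set it on the fork stand

## Task

The copper-coated sample disc must not be touched with the gripper: take the lifter by its orange grip, slide its blade under the disc in the white tray until the disc meets the blade's upright stop, and lift the disc out. Lower it gently onto the two ledges of the black fork stand, centred between the side guides and lying flat, and draw the blade out from under it. Then lay the lifter down flat on the bare worktop and let go, without disturbing the things standing around.

Things in the scene. Friction and masses are not known exactly. Their poses are not given: they have to be found in the camera images.
- tray: Low white tray with a blue line on its rim, fixed to the worktop, 144 mm (x) by 120 mm (y) outside. Origin: centre of its underside, on the worktop. Floor top at z = 3 mm; the rim goes all round, 5 mm thick, its top at z = 10 mm (7 mm above the floor). Its front rim is at -x, nearest the robot; its inside is 134 mm by 110 mm. The disc lies towards the far (+x) rim, so that 34 to 44 mm of bare floor lie in front of it.
- disc: Round dark disc with a copper face up, diameter 90 mm, 8 mm thick, about 90 g, lying loose in the tray. Origin: centre of its underside; z up. The underside is bevelled: flat to radius 38 mm, then rising to 4.5 mm at the outer radius of 45 mm, so a blade 2.5 mm thick can get below the edge all round. Pushed by the blade, it slides until the tray's far rim stops it, then rides up on the blade.
- lifter: Loose lifter (flat spatula), 160 g, lying on the worktop. Origin: middle of the blade's underside. Dark steel blade 150 mm (x, free front edge at +75) by 40 mm (y) by 2.5 mm. Upright stop flange across it, 12.5 mm high, front face at x = -3 mm: 78 mm of blade lie ahead of it. Orange grip over the blade's rear on two struts: x -76 to -24, 20 mm wide (y), z 32 to 74 mm; take it across y from above.
- lifter_nose (a point): Middle of the lower front edge of the lifter's blade, at x = +75 mm, z = 0 in the lifter's frame; same axes as the lifter.
- lifter_grip (a point): Middle of the lifter's orange grip, at x = -50 mm, z = 55 mm in the lifter's frame; same axes as the lifter.
- stand: Black fork stand, fixed, 112 mm (x) by 120 mm (y). Origin: centre of its underside, on the worktop. Two ledges along x, tops at z = 40 mm, 56 mm apart; the blade is lowered into the channel between them (down to z = 6 mm, open at the front, -x, and above). Side guides (inner faces at y = +-52 mm) and rear stop (face at x = +50 mm) reach z = 46 mm; the wall across the channel's rear end 38 mm.
- stand_seat (a point): Where the origin of the disc belongs: middle of the stand at ledge height (z = 40 mm); same axes as the stand.
- vial: Bystander: brown vial with a white cap, 27 x 27 x 60 mm. Origin: centre of its underside.
- petri: Bystander: clear round dish, 60 mm across, 15 mm high. Origin: centre of its underside.
- slide_case: Bystander: green box, 39 x 86 x 30 mm. Origin: centre of its underside.
- tape: Bystander: black roll of tape lying flat, 55 mm across, 19 mm high. Origin: centre of its underside.

How it is judged:
On the way, in this order (a step that is already met when the one before it is completed fails the run):
1. the disc is carried on the lifter's blade, clear above the tray, within 6 mm of the blade's upright stop (height (world z) of disc above 0.035 m and x of disc in the frame of lifter below 0.048 m and contact force between disc and lifter above 0.3 N and contact force between disc and tray below 0.05 N and contact force between disc and stand below 0.05 N), for 0.3 s.
2. the disc lies flat and centred on the ledges of the stand, off the blade (horizontal distance between disc and stand_seat below 0.01 m and z of disc in the frame of stand_seat between -0.003 and 0.003 m and angle between disc's own z axis and vertical below 0.05 rad and contact force between disc and lifter below 0.05 N), for 0.3 s.
At the end, for the whole second after the job is handed in: The disc rests flat on the stand's ledges (level within 0.05 rad, within 3 mm of ledge height), its centre within 10 mm of the stand's middle, off the blade. The lifter lies released, at rest and flat on the worktop (4 mm, 0.06 rad), touching neither stand nor tray (all of step 2 and height (world z) of lifter between -0.004 and 0.004 m and angle between lifter's own z axis and vertical below 0.06 rad and contact force between lifter and stand below 0.05 N and contact force between lifter and tray below 0.05 N and contact force between the fingers and lifter below 0.05 N and linear speed of each of disc, lifter below 0.02 m/s).
It fails at once if the gripper or arm touches the disc (contact force between any of the fingers, the arm and disc above 0.5 N).
It fails at once if the disc is tipped by more than 35 degrees (angle between disc's own z axis and vertical above 0.61 rad).
It fails at once if the disc is banged or forced against the stand (over 20 N) (contact force between disc and stand above 20 N).
It fails at once if the vial, dish, green box or tape is shifted by more than 20 mm (distance of any of vial, petri, slide_case, tape from where it was at the start of the episode above 0.02 m).
It also fails if it takes over 72 s, if anything falls off the work surface, if the arm or the gripper's body presses on something with over 40 N, if the wrist force passes 120 N, or if a joint passes its speed limit or range.

## Robot

A 6-joint arm with a two-finger parallel gripper is mounted at the origin on a cart in front of the work surface, level with it; the furniture and walls round the work are solid. World frame = base frame: x ahead of the robot, y to its left, z up, the work surface at z = 0. Lengths are in m, angles in rad, forces in N, time in s.
With the tool pointing down it reaches from about 0.25 to 0.775 m from the base axis. Payload 4 kg.
Tool frame: the origin (TCP) lies midway between the tips of the shut fingers; the grasp point (between the pads) lies 19 mm behind it (robot.tcp_to_grasp is the distance from the TCP to the grasp point, in m); x points along the fingers, y is the direction in which the jaws open and shut, and the axes are right-handed (so a half turn about x gives the same grasp; the last joint's range is limited). The gripper opens to 94 mm and grips with 3 to 60 N. Pads are 16 mm wide; open, the fingers measure 119 mm over their backs; the gripper's body (75 mm by 177 mm) begins 78 mm behind the grasp point.
Start: joints at [1.111, 0.087, 1.371, -0, 1.684, -0.103], TCP at [0.192, 0.515, 0.206] pointing down, gripper open.
Joint ranges: [-3.1, 3.1], [-0.76, 2.03], [0.27, 2.55], [-1.08, 4.22], [0.17, 2.65], [-2.57, 2.57]. Speed limits (rad/s): [2.79, 2.79, 3.14, 3.14, 3.14, 3.14].

## Interface

Orientations are given as [roll, pitch, yaw] about the fixed x, y, z axes, in that order (R = Rz(yaw) Ry(pitch) Rx(roll)).
In Python, from bench import robot gives the robot as it stands.
- The arm moves only by the tool send_rows, never from a script. Its argument "increments" is a list of rows, each a list of 5 numbers: the opening, from -1 (shut) to 1 (fully open), so that 0 is half open, then the shift along the tool's x, y, z in m, then the turn about the tool's x in rad. In form: [[hand, tx, ty, tz, roll], ...]. A call has 1 to 5 rows; each row is the pose to reach, as a shift and turn from the pose commanded when the call began, along the tool's axes at that moment; what a row does not reach only later rows make up. A row lasts 1/12 s, in which the tool goes at most 41.7 mm and 7.16 degrees, less where a joint would pass 70% of its speed; a pose out of reach is approached as far as the arm can. A call with a gripper value outside its range is refused whole. The fingers move at their own pace and stop on an object; the grip force is fixed at half the most. Time passes only in rows, so rows that repeat a pose let the fingers close. It gives the time, the measured TCP pose, the force and the opening at its end, in the units of the state.
- robot.get_obs(): the state, without advancing time (a new reading comes with each control period).
- robot.snapshot(name): name is "scene" or "top"; returns a dict with "image" (420x560x3 uint8, red, green, blue), "intrinsics" (3x3 intrinsics, pixels), "k1" (the pictures are not rectified: a ray, as slopes to the right and down, at radius r is drawn at 1 + k1 r^2 times it, then the intrinsics apply), "world_from_camera" (4x4, takes a point from camera to world coordinates). Camera axes: x right, y down, z forward; pixel columns grow to the right and rows downward; lengths in m; the calibration is good to about 2 mm. A picture is of the moment at which its call begins. There is no depth.
- robot.close_job(): hands the job in, once; it reports no verdict.
The state is a dict: "time": time; "joint_positions": joint angles; "qvel": joint speeds; "joint_torque": joint torques, N m; "tool_pos": TCP position; "ee_rot": TCP orientation; "wrist_force": force on the tool from outside, world axes, zero at the start; "wrist_torque": the same for the moment, N m; "width": finger opening in m.
Only numpy, scipy, OpenCV 4.12 (cv2) and the standard library are available. Lean on these libraries where they do the work, as an engineer would, in place of code of your own. Each camera call takes 0.05 s, during which the arm holds its last target.

## Working session

There is one attempt and no reset: what is moved stays moved. The work goes in short steps, Python scripts to look and compute and a tool call to move; the robot and the scene stay as the last step left them, time stands still between calls to the robot, and variables do not carry over. Pictures are saved under pics/ and viewed, and the job is handed in when it is done.

Besides the shell and the picture viewer there is one more tool, called after ">>>" by a JSON object that holds its "method" and its "body". send_rows: Moves the arm, as the interface text tells. Its arguments: {"type":"object","properties":{"increments":{"type":"array"}},"required":["increments"]}

```bash
ls; mkdir -p pics
python3 - <<'E'
from bench import robot
import cv2, numpy as np
np.set_printoptions(precision=4,suppress=True)
print(robot.get_obs())
for n in ("scene","top"):
    s=robot.snapshot(n); cv2.imwrite(f"pics/{n}0.png",s["image"][:,:,::-1])
    print(n,s["intrinsics"],s["k1"],s["world_from_camera"])
E
```

```text
pics
{'time': 0.0, 'joint_positions': array([ 1.1109,  0.0879,  1.3722,  0.    ,  1.6836, -0.1031]), 'qvel': array([-0.0003,  0.0007, -0.0003,  0.0017,  0.0007, -0.0003]), 'joint_torque': array([ -0.0005, -34.0181, -30.2429,   0.0717,   0.0331,  -0.0001]), 'tool_pos': array([0.1918, 0.5149, 0.2043]), 'ee_rot': array([-1.6867,  1.5687, -2.0434]), 'wrist_force': array([-0.2609, -0.0986,  0.3309]), 'wrist_torque': array([ 0.0119, -0.0384, -0.0191]), 'width': 0.09402911265072718}
scene [[511.8327   0.     276.8439]
 [  0.     511.8327 206.8267]
 [  0.       0.       1.    ]] 0.062056962580911826 [[-0.727  -0.5345  0.431   0.1602]
 [-0.6866  0.5616 -0.4617  0.5408]
 [ 0.0047 -0.6316 -0.7753  0.9279]
 [ 0.      0.      0.      1.    ]]
top [[417.2502   0.     280.5853]
 [  0.     417.2502 201.6731]
 [  0.       0.       1.    ]] 0.0011979648922826591 [[-0.0636 -0.9765  0.206   0.4339]
 [-0.998   0.0619 -0.0147  0.0541]
 [ 0.0016 -0.2065 -0.9784  1.0637]
 [ 0.      0.      0.      1.    ]]
```

View pics/scene0.png

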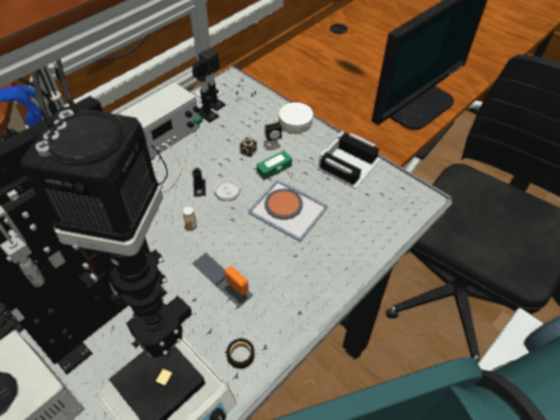

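View pics/top0.png

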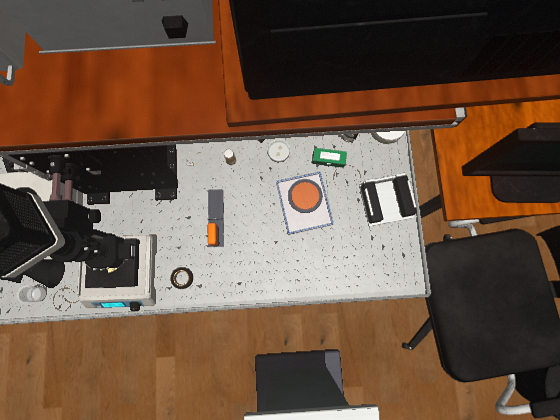

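The scene image shows the lifter at about (222,278), with its grip at (236,281). The tray and disc are at (285,205), the stand at (350,158). In the top image the lifter is at (215,218) with its nose up (+x), the tray at (305,203), the stand at (388,200), the vial at (230,157), the petri dish at (278,151), the green box at (330,157) and the tape at (181,278). Next I'll enlarge the top image and calibrate.

```bash
cat > h.py <<'E'
import cv2, numpy as np
from scipy.optimize import least_squares
np.set_printoptions(precision=4,suppress=True)
def cam(s): return dict(K=np.array(s["intrinsics"]),k1=s["k1"],T=np.array(s["world_from_camera"]))
def proj(c,P):
    P=np.atleast_2d(P).astype(float); Ti=np.linalg.inv(c["T"])
    q=P@Ti[:3,:3].T+Ti[:3,3]
    d=np.array([c["k1"],0,0,0,0])
    return cv2.projectPoints(q,np.zeros(3),np.zeros(3),c["K"],d)[0][:,0]
def ray(c,uv,z):
    uv=np.atleast_2d(uv).astype(float)
    n=cv2.undistortPoints(uv[:,None],c["K"],np.array([c["k1"],0,0,0,0]))[:,0]
    d=np.c_[n,np.ones(len(n))]@c["T"][:3,:3].T; o=c["T"][:3,3]
    return o+d*((z-o[2])/d[:,2])[:,None]
def crop(img,x0,y0,x1,y1,f,name):
    c=cv2.resize(img[y0:y1,x0:x1],None,fx=f,fy=f,interpolation=cv2.INTER_CUBIC)
    for x in range((x0+9)//10*10,x1,10):
        cv2.line(c,((x-x0)*f,0),((x-x0)*f,6 if x%50 else 14),(255,0,255),1)
        if x%20==0: cv2.putText(c,str(x),((x-x0)*f,24),0,.35,(255,0,255),1)
    for y in range((y0+9)//10*10,y1,10):
        cv2.line(c,(0,(y-y0)*f),(6,(y-y0)*f),(255,0,255),1)
        if y%20==0: cv2.putText(c,str(y),(8,(y-y0)*f),0,.35,(255,0,255),1)
    cv2.imwrite(name,c[:,:,::-1])
E
python3 - <<'E'
from bench import robot
from h import *
import pickle
d={}
for n in ("scene","top"):
    s=robot.snapshot(n); d[n]=s
    c=cam(s); print(n,proj(c,[[0,0,0],[0.5,0,0],[.19,.515,.2]]))
pickle.dump(d,open("s0.pkl","wb"))
crop(d["top"]["image"],260,160,420,245,5,"pics/t1.png")
crop(d["top"]["image"],160,140,260,240,6,"pics/t2.png") 
crop(d["scene"]["image"],180,240,270,310,8,"pics/s1.png")
crop(d["scene"]["image"],240,130,390,240,5,"pics/s2.png")
E
```

```text
scene [[559.576  421.9982]
 [331.9735 253.0897]
 [270.2842 592.1116]]
top [[315.605  482.2678]
 [299.5948 261.6828]
 [ 44.3559 437.4796]]
```

View pics/t1.png

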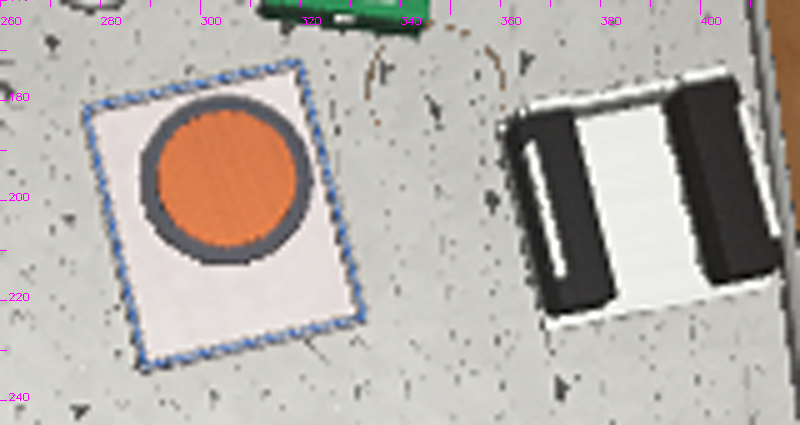

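View pics/t2.png

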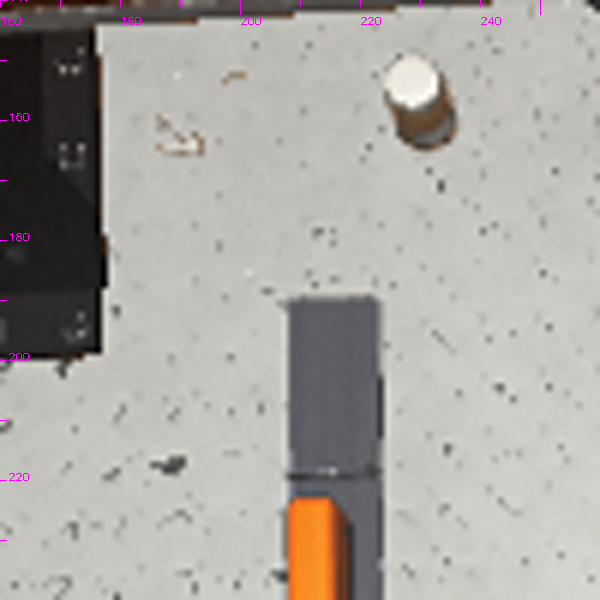

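View pics/s1.png

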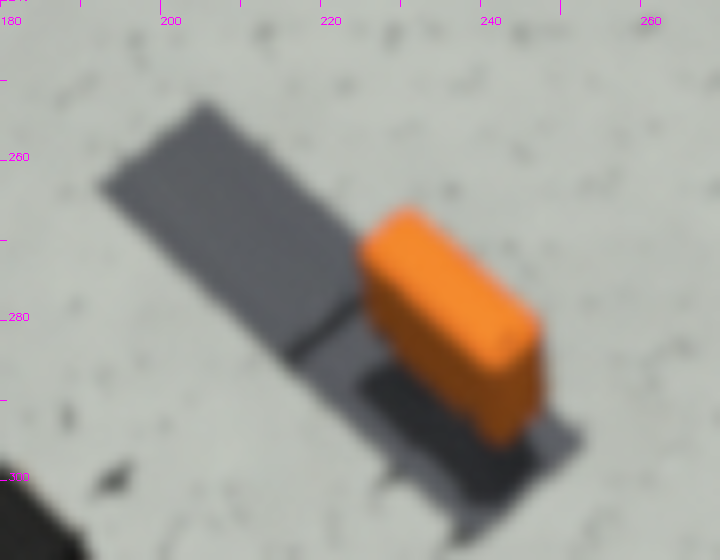

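View pics/s2.png

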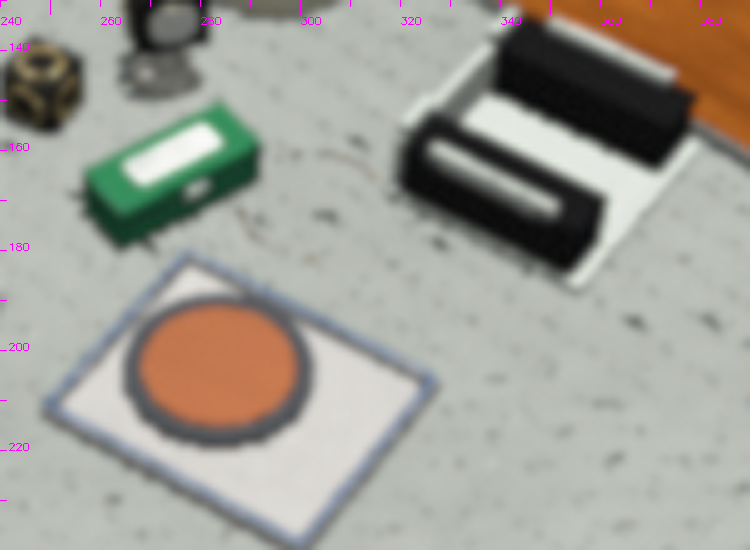

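The zooms give these corners in top pixels. Tray rim: (277.5,181), (317.5,172.5), (332,224) and (288.5,234). Lifter blade front corners: (208,189.5) and (223,189.5). I'll fit poses in each camera separately and compare.

Run:
```python
import pickle
from h import *
d=pickle.load(open("s0.pkl","rb"))
crop(d["top"]["image"],195,180,240,255,8,"pics/t3.png")
crop(d["top"]["image"],355,165,425,235,8,"pics/t4.png")
crop(d["scene"]["image"],310,125,390,195,8,"pics/s4.png")
```

```text
(no output)
```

View pics/t3.png

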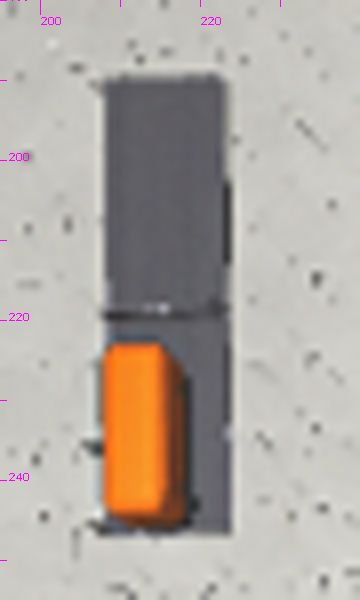

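View pics/t4.png

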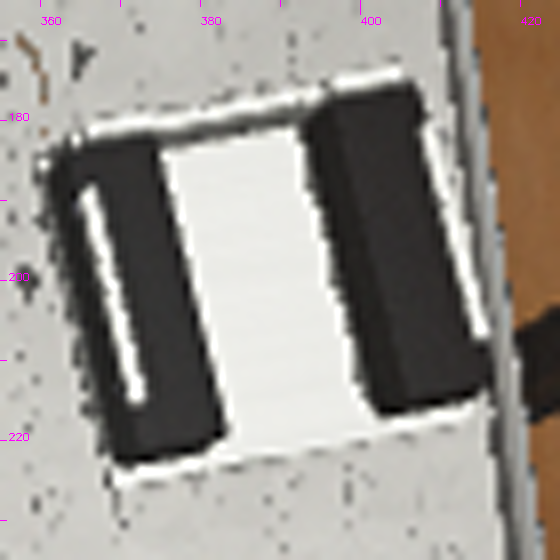

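View pics/s4.png

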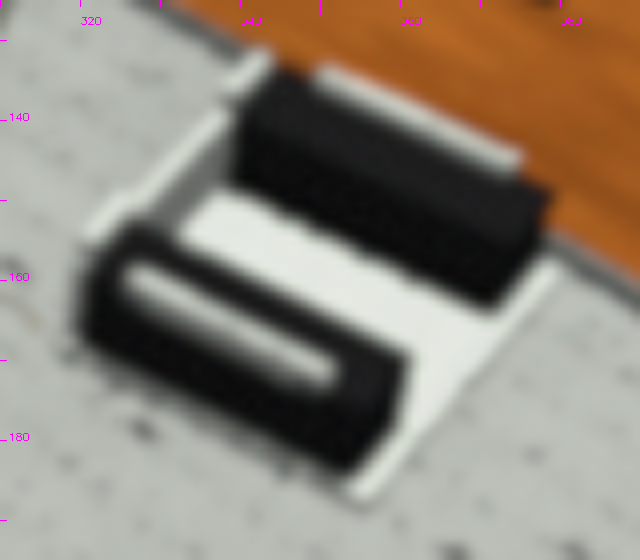

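```bash
cat > fit0.py <<'E'
import pickle
from h import *
d=pickle.load(open("s0.pkl","rb")); C={n:cam(d[n]) for n in d}
def W(p,l):
    c,s=np.cos(p[2]),np.sin(p[2]); l=np.atleast_2d(l)/1000
    return np.c_[p[0]+c*l[:,0]-s*l[:,1],p[1]+s*l[:,0]+c*l[:,1],l[:,2]]
def res(p,c,pts,lines):
    r=[]
    for l,uv in pts: r+=list((proj(c,W(p,l))[0]-uv))
    for a,b,uvs in lines:
        A,B=proj(c,W(p,[a,b])); n=np.array([-(B-A)[1],(B-A)[0]]); n/=np.linalg.norm(n)
        for uv in uvs: r.append((np.array(uv)-A)@n)
    return np.array(r)
def fit(name,p0,top,scene):
    a=least_squares(res,p0,args=(C["top"],)+top); b=least_squares(res,p0,args=(C["scene"],)+scene)
    f=lambda p:np.r_[res(p,C["top"],*top),res(p,C["scene"],*scene)]
    j=least_squares(f,p0)
    for t,q in(("top",a),("scene",b),("joint",j)): print(name,t,q.x,"rms px",np.sqrt(np.mean(q.fun**2)))
    return j.x
tr=fit("tray",[.62,0,.2],
 ([([72,60,10],(277.5,181)),([72,-60,10],(317.7,172.3)),([-72,-60,10],(332.2,224.3)),([-72,60,10],(288.5,234))],[]),
 ([([72,60,10],(249.5,211)),([72,-60,10],(277.5,181)),([-72,-60,10],(327.5,206)),([-72,60,10],(300,239))],[]))
lf=fit("lifter",[.55,.15,0],
 ([([75,20,2.5],(207.8,189.5)),([75,-20,2.5],(223,189.3)),([-75,-20,2.5],(223.8,246.3))],[]),
 ([([75,20,2.5],(192,263.3)),([75,-20,2.5],(205.7,252.5)),([-75,-20,2.5],(252.7,295)),([-75,20,2.5],(237,308))],[]))
st=fit("stand",[.6,-.2,.2],
 ([([-56,60,0],(369.7,225.7))],[([-56,28,40],[56,28,40],[(374.5,184),(382.5,218.5)]),([-56,-28,6],[56,-28,6],[(391.7,182),(399.7,214)]),
   ([-50,52,46],[50,52,46],[(366.5,189),(373,214)]),([-50,-52,46],[50,-52,46],[(407,182),(414,206)]),([-56,60,0],[-56,-60,0],[(380,223.8),(414,216.3)])]),
 ([([-56,60,0],(355,187.7)),([-56,-60,6],(379.8,157.5))],[([-56,28,40],[56,28,40],[(329,153.5),(358,168)]),([-56,-28,6],[56,-28,6],[(340,149.5),(369,163.5)])]))
# disc: circle edges top view
import scipy
def disc(p,z,r):
    t=np.linspace(0,2*np.pi,24,endpoint=False); return np.c_[p[0]+r*np.cos(t),p[1]+r*np.sin(t),0*t+z]
for n in C:
    im=d[n]["image"].astype(int); m=((im[:,:,0]-im[:,:,2]>70)&(im[:,:,0]>140)).astype(np.uint8)
    k,lab,stt,cen=cv2.connectedComponentsWithStats(m)
    for i in range(1,k):
        if 150<stt[i,4]<3000: print(n,stt[i],cen[i],ray(C[n],cen[i],.011))
np.save("poses.npy",np.array([tr,lf,st]))
E
python3 fit0.py
```

```text
tray top [ 0.6497 -0.0218  0.1583] rms px 1.3075485455231144
tray scene [ 0.648  -0.0208  0.153 ] rms px 1.0667555770122121
tray joint [ 0.6489 -0.0214  0.1556] rms px 1.2219316853578681
lifter top [ 0.626   0.2079 -0.0234] rms px 0.1278650769665745
lifter scene [ 0.6257  0.2109 -0.0393] rms px 0.5819788765152754
lifter joint [ 0.6259  0.21   -0.037 ] rms px 0.628798980128631
stand top [ 0.6435 -0.2345  0.1462] rms px 0.5819300226746437
stand scene [ 0.6424 -0.2335  0.1406] rms px 0.6946947019876253
stand joint [ 0.6431 -0.2342  0.143 ] rms px 0.6568085401591904
scene [268 191  31  24 566] [283.341  202.7615] [[ 0.6674 -0.0244  0.011 ]]
scene [225 266  23  21 242] [235.9917 276.0207] [[0.6042 0.1882 0.011 ]]
top [220   0  24 121 995] [229.0784  57.6161] [[1.0731 0.1552 0.011 ]]
top [ 102   48   49   90 2658] [132.2588  93.8593] [[0.9807 0.4226 0.011 ]]
top [ 43  75  18  42 270] [51.763  95.3889] [[0.9899 0.6409 0.011 ]]
top [169  83  20  27 209] [177.1962  96.4306] [[0.9655 0.3005 0.011 ]]
top [314  94  23  20 360] [324.7722 104.275 ] [[ 0.9174 -0.0985  0.011 ]]
top [211 109  23  24 266] [220.6391 122.4586] [[0.8827 0.1851 0.011 ]]
top [406 111  27  10 160] [417.375 116.275] [[ 0.867  -0.3447  0.011 ]]
top [296 120  40   8 208] [312.9952 123.4712] [[ 0.8642 -0.0622  0.011 ]]
top [292 182  27  27 587] [304.8467 195.2504] [[ 0.6685 -0.0254  0.011 ]]
top [208 223   8  22 166] [211.4699 233.1265] [[0.5852 0.2185 0.011 ]]
top [288 314  16  38 312] [296.8942 330.0385] [[0.336  0.0191 0.011 ]]
top [  0 333  10  67 394] [  4.0178 362.231 ] [[0.3073 0.7203 0.011 ]]
top [ 32 332  15  68 505] [ 39.9426 359.8257] [[0.3072 0.6354 0.011 ]]
top [ 156  357   31   63 1147] [166.3915 383.3915] [[0.2352 0.3351 0.011 ]]
top [455 381  14  35 222] [460.6802 395.3243] [[ 0.1648 -0.3544  0.011 ]]
top [344 387  21  18 266] [354.3647 395.8835] [[ 0.1795 -0.105   0.011 ]]
top [ 38 405  24  15 173] [ 50.8786 413.3815] [[0.1871 0.6035 0.011 ]]
```

```bash
sed -i 's/(277.5,181)),(\[72,-60,10\],(317.7,172.3)),(\[-72,-60,10\],(332.2,224.3)),(\[-72,60,10\],(288.5,234))/(277,181)),([72,-60,10],(320,172.4)),([-72,-60,10],(333,224)),([-72,60,10],(288.7,234))/' fit0.py; python3 fit0.py | grep -v ^top
cat > ov.py <<'E'
from fit0 import *
B=lambda x0,x1,y0,y1,z:[[x0,y0,z],[x1,y0,z],[x1,y1,z],[x0,y1,z]]
def draw(n,polys,box,f,name):
    im=d[n]["image"]; x0,y0,x1,y1=box
    c=cv2.resize(im[y0:y1,x0:x1],None,fx=f,fy=f,interpolation=cv2.INTER_CUBIC)
    for P in polys:
        q=((proj(C[n],P)-[x0,y0]+.5)*f).astype(np.int32); cv2.polylines(c,[q],True,(0,255,0),1)
    cv2.imwrite(name,c[:,:,::-1])
if __name__=="__main__":
    polys=[W(tr,B(-72,72,-60,60,10)),W(tr,B(-67,67,-55,55,3)),W(lf,B(-75,75,-20,20,2.5)),W(lf,B(-76,-24,-10,10,74)),W(lf,B(-3,-3,-20,20,15)),
     W(st,B(-56,56,-60,60,0)),W(st,B(-56,50,28,60,40)),W(st,B(-56,50,-60,-28,40)),W(st,B(-56,50,-28,28,6)),W(st,B(50,56,-60,60,46)),disc((.668,-.0255),.011,.045)]
    draw("top",polys,(195,160,425,255),3,"pics/ov_t.png"); draw("scene",polys,(180,125,390,315),3,"pics/ov_s.png")
E
python3 ov.py >/dev/null
```

```text
tray top [ 0.6497 -0.0236  0.1517] rms px 0.73904949870586
tray scene [ 0.648  -0.0208  0.153 ] rms px 1.0667555770122121
tray joint [ 0.649  -0.0223  0.1523] rms px 1.0073713580958907
lifter top [ 0.626   0.2079 -0.0234] rms px 0.1278650769665745
lifter scene [ 0.6257  0.2109 -0.0393] rms px 0.5819788765152754
lifter joint [ 0.6259  0.21   -0.037 ] rms px 0.628798980128631
stand top [ 0.6435 -0.2345  0.1462] rms px 0.5819300226746437
stand scene [ 0.6424 -0.2335  0.1406] rms px 0.6946947019876253
stand joint [ 0.6431 -0.2342  0.143 ] rms px 0.6568085401591904
scene [268 191  31  24 566] [283.341  202.7615] [[ 0.6674 -0.0244  0.011 ]]
scene [225 266  23  21 242] [235.9917 276.0207] [[0.6042 0.1882 0.011 ]]
```

View pics/ov_t.png

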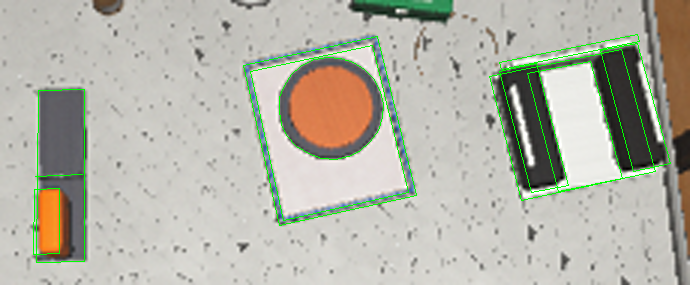

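View pics/ov_s.png

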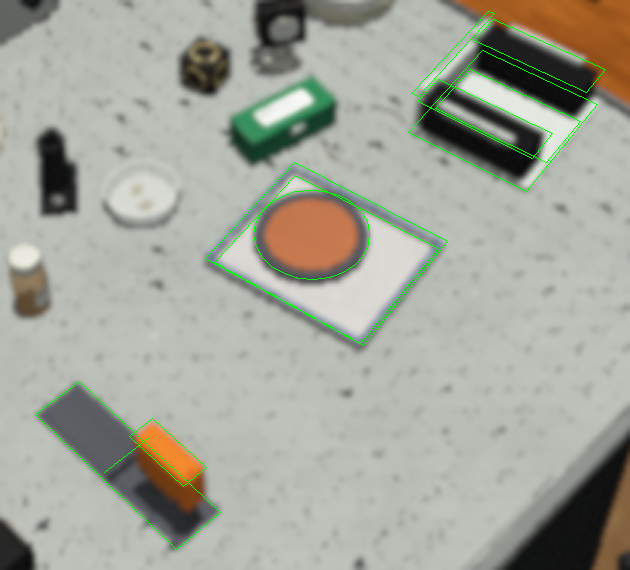

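The overlays fit both cameras to about 1 px. A level blade can't clear the tray's 7 mm front rim, so the lifter has to be held nose-down by about 0.2 rad, and the moves have no pitch axis. I'll have to turn the lifter in the grip.

First I'll grasp it, so I'm computing the tool axes and moves.

```bash
cat > mv.py <<'E'
from h import *
from scipy.spatial.transform import Rotation as Ro
from bench import robot
import sys
def plan(tgt,head):
    """tgt TCP world; head = heading (yaw) of lifter x axis; prints shift in tool frame, roll"""
    o=robot.get_obs(); R=Ro.from_euler('xyz',o["ee_rot"]).as_matrix(); p=o["tool_pos"]
    s=R.T@(np.array(tgt)-p)
    y=R[:,1]; want=np.array([-np.sin(head),np.cos(head),0])
    # roll about tool x: y rotates toward z
    a=np.arctan2(want@R[:,2],want@y); a=(a+np.pi/2)%np.pi-np.pi/2
    print("t",round(o["time"],2),"tcp",p,"yaxis",y,"zaxis",R[:,2],"F",o["wrist_force"],"w",o["width"])
    print("shift",s,"roll",a,"j",o["joint_positions"])
if __name__=="__main__":
    v=[float(x) for x in sys.argv[1:]]; plan(v[:3],v[3])
E
python3 mv.py .576 .2115 .12 -.03
python3 - <<'E'
import pickle
from h import *
d=pickle.load(open("s0.pkl","rb"));
print(ray(cam(d["top"]),(211.5,233.1),.072),ray(cam(d["scene"]),(235.99,276.0),.062))
E
```

```text
t 0.2 tcp [0.192  0.5151 0.2048] yaxis [ 0.3493  0.937  -0.0014] zaxis [ 0.937  -0.3493 -0.0001] F [ 0.2063 -0.245  -0.4859] w 0.09403813461833277
shift [ 0.0849 -0.1502  0.4659] roll -0.3267875960505482 j [ 1.1109  0.0877  1.3716 -0.      1.6836 -0.1031]
[[0.5765 0.2089 0.072 ]] [[0.5795 0.2078 0.062 ]]
```

>>> {"method": "send_rows", "body": {"increments": [[1,0.005,-0.012,0.038,-0.1],[1,0.005,-0.024,0.076,-0.2],[1,0.005,-0.036,0.114,-0.327],[1,0.005,-0.048,0.152,-0.327],[1,0.005,-0.06,0.19,-0.327]]}}

```text
time: 0.62
tool_pos: [0.35, 0.3916, 0.2003]
ee_rot: [-3.105, 1.571, -3.133]
wrist_force: [0.2, -0.2, 0.3]
width: 0.0941
```

```bash
python3 mv.py .576 .2095 .2 -.03
```

```text
t 0.62 tcp [0.35   0.3916 0.2003] yaxis [ 0.0281  0.9996 -0.    ] zaxis [ 0.9996 -0.0281 -0.0001] F [ 0.2032 -0.2189  0.2703] w 0.09407315986981814
shift [ 0.0003 -0.1756  0.231 ] roll 0.0018938853170675785 j [ 0.7333  0.0331  1.438   0.0001  1.6707 -0.8094]
```

>>> {"method": "send_rows", "body": {"increments": [[1,0,-0.025,0.033,0],[1,0,-0.05,0.066,0],[1,0,-0.075,0.099,0],[1,0,-0.1,0.132,0],[1,0,-0.125,0.165,0]]}}

```text
time: 1.03
tool_pos: [0.5116, 0.2613, 0.2003]
ee_rot: [2.343, 1.571, 2.313]
wrist_force: [0.3, 0.5, -0.3]
width: 0.094
```

>>> {"method": "send_rows", "body": {"increments": [[1,0,-0.025,0.033,0],[1,0,-0.05,0.066,0],[1,0.03,-0.051,0.066,0],[1,0.07,-0.051,0.066,0],[1,0.09,-0.051,0.066,0]]}}

```text
time: 1.45
tool_pos: [0.5736, 0.2084, 0.1057]
ee_rot: [-2.888, 1.565, -2.92]
wrist_force: [-0.8, -0.1, -1.6]
width: 0.0939
```

```bash
python3 mv.py .576 .2095 .036 -.03
python3 - <<'E'
from bench import robot
from h import *
s=robot.snapshot("scene"); crop(s["image"],170,190,290,320,5,"pics/g1s.png")
s=robot.snapshot("top"); crop(s["image"],160,150,280,270,5,"pics/g1t.png")
E
```

```text
t 1.45 tcp [0.5736 0.2084 0.1057] yaxis [ 0.0319  0.9995 -0.0015] zaxis [ 0.9995 -0.0319 -0.0057] F [-0.8343 -0.1294 -1.5752] w 0.0938545749988004
shift [0.0697 0.0013 0.0027] roll -0.001954407306452133 j [ 0.2554  0.263   1.3666  0.0002  1.5179 -1.2834]
```

View pics/g1s.png

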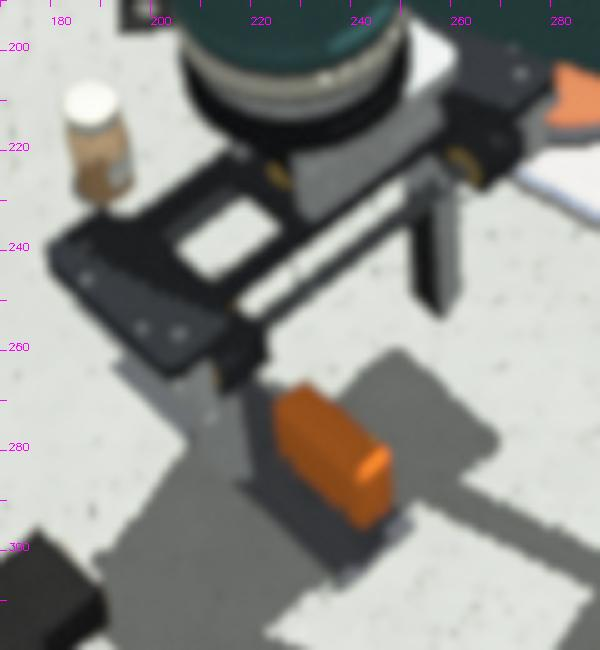

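View pics/g1t.png

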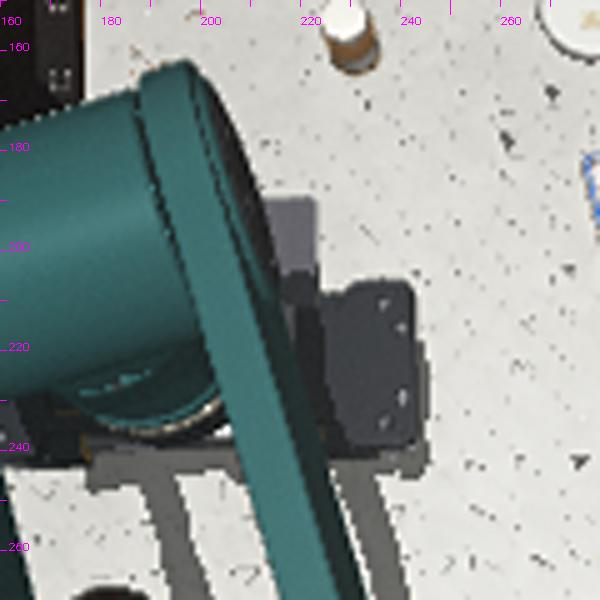

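The scene image shows the fingers, at about (213,270) and (247,240), straddling the orange grip at (237,280). I'll go down and close.

>>> {"method": "send_rows", "body": {"increments": [[1,0.02,0.001,0.002,0],[1,0.04,0.001,0.002,0],[1,0.058,0.001,0.002,0],[1,0.068,0.001,0.002,0],[1,0.07,0.001,0.002,0]]}}

```text
time: 1.97
tool_pos: [0.5762, 0.211, 0.0397]
ee_rot: [-2.884, 1.569, -2.913]
wrist_force: [0.7, -0.7, 0.5]
width: 0.0942
```

>>> {"method": "send_rows", "body": {"increments": [[-0.3,0,0,0,0],[-1,0,0,0,0],[-1,0,0,0,0],[-1,0,0,0,0],[-1,0,0,0,0]]}}

```text
time: 2.38
tool_pos: [0.5776, 0.2111, 0.0417]
ee_rot: [0.336, 1.569, 0.306]
wrist_force: [0.9, -0.1, -0.4]
width: 0.0639
```

>>> {"method": "send_rows", "body": {"increments": [[-1,0,0,0,0],[-1,0,0,0,0],[-1,0,0,0,0]]}}

```text
time: 2.63
tool_pos: [0.5769, 0.2109, 0.0406]
ee_rot: [0.886, 1.571, 0.856]
wrist_force: [0.8, 0.5, 0.2]
width: 0.044
```

>>> {"method": "send_rows", "body": {"increments": [[-1,0,0,0,0],[-1,0,0,0,0],[-1,0,0,0,0],[-1,0,0,0,0],[-1,0,0,0,0]]}}

```text
time: 3.05
tool_pos: [0.5768, 0.2108, 0.0404]
ee_rot: [-2.508, 1.571, -2.538]
wrist_force: [-0.3, -0.1, -0.2]
width: 0.0199
```

>>> {"method": "send_rows", "body": {"increments": [[-1,0,0,0,0],[-1,0,0,0,0],[-1,-0.01,0,0,0],[-1,-0.02,0,0,0],[-1,-0.03,0,0,0]]}}

```text
time: 3.47
tool_pos: [0.5769, 0.211, 0.0715]
ee_rot: [1.33, 1.571, 1.3]
wrist_force: [0.4, 0.2, -0.5]
width: 0.0197
```

```bash
python3 mv.py .576 .2095 .036 -.03
python3 - <<'E'
from bench import robot
from h import *
s=robot.snapshot("scene"); crop(s["image"],170,190,290,320,5,"pics/g2s.png")
s=robot.snapshot("top"); crop(s["image"],160,150,280,270,5,"pics/g2t.png")
print(robot.get_obs())
E
```

```text
t 3.47 tcp [0.5769 0.211  0.0715] yaxis [0.0297 0.9996 0.0002] zaxis [ 0.9996 -0.0297  0.0001] F [ 0.424   0.176  -0.4948] w 0.01969172139300519
shift [ 0.0355 -0.0016 -0.0009] roll 0.0002692730081170769 j [ 0.2583  0.2887  1.4043  0.0002  1.4484 -1.2828]
{'time': 3.5667, 'joint_positions': array([ 0.2583,  0.2867,  1.4015,  0.0002,  1.4472, -1.2828]), 'qvel': array([-0.0021,  0.0137,  0.0277,  0.0005, -0.0195, -0.0018]), 'joint_torque': array([  0.0159, -40.7535, -28.4926,   0.0006,   0.2589,  -0.    ]), 'tool_pos': array([0.5789, 0.2115, 0.0741]), 'ee_rot': array([0.3129, 1.5646, 0.2832]), 'wrist_force': array([ 0.3607,  0.5918, -0.5001]), 'wrist_torque': array([ 0.0107, -0.0138, -0.0164]), 'width': 0.020071167032415856}
```

View pics/g2s.png

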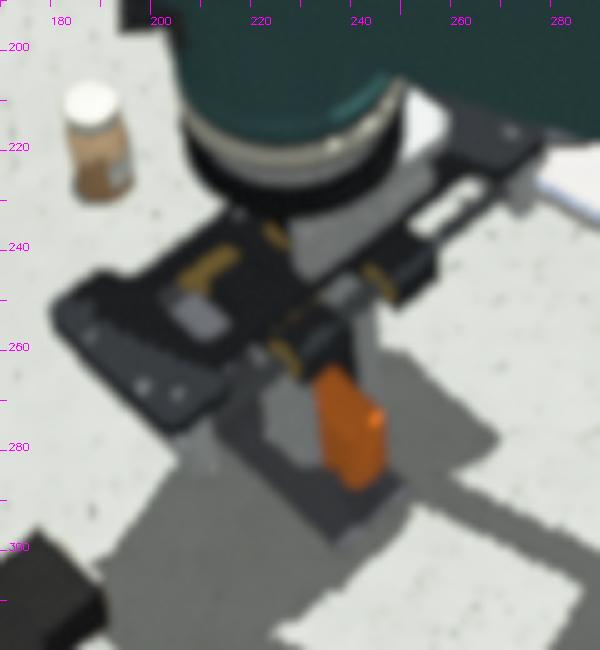

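View pics/g2t.png

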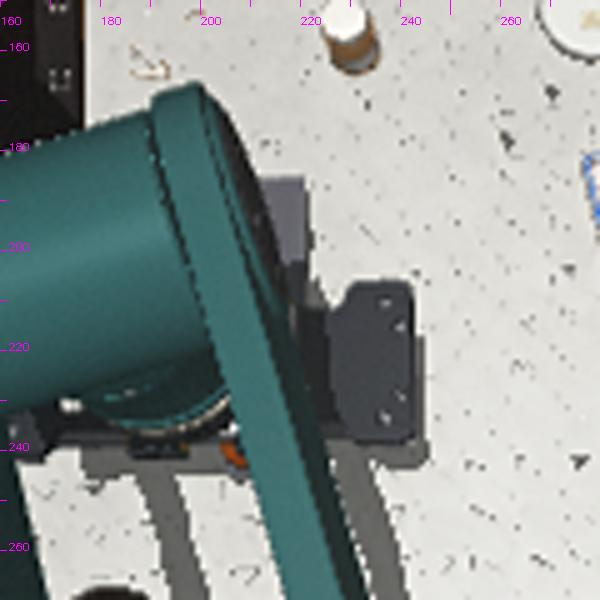

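```bash
cat > lp.py <<'E'
from h import *
from scipy.spatial.transform import Rotation as Ro
# lifter pose: grasp point in lifter frame gl, world grasp point, yaw, pitch
def LW(pts,gw,yaw,pitch,gl):
    R=Ro.from_euler('ZY',[yaw,pitch]).as_matrix()
    return (np.atleast_2d(pts)/1000-np.array(gl))@R.T+np.array(gw)
NAMES={'nR':[75,-20,2.5],'nL':[75,20,2.5],'rR':[-75,-20,2.5],'rL':[-75,20,2.5],'gfR':[-24,-10,74],'gfL':[-24,10,74],'grR':[-76,-10,74],'grL':[-76,10,74],
 'nRb':[75,-20,0],'nLb':[75,20,0],'grLb':[-76,10,32],'grRb':[-76,-10,32]}
E
python3 - <<'E'
import pickle
from lp import *
d=pickle.load(open("s0.pkl","rb")); C={n:cam(d[n]) for n in d}
tcp=np.array([.5789,.2115,.0741]); gw=tcp+[0,0,.019]
for pitch in (0,.05,.1,.15):
    print(pitch)
    for n in C: print(n,[(k,proj(C[n],LW(NAMES[k],gw,-.03,pitch,[-.0475,0.0,.0596]))[0].round(1).tolist()) for k in ('nR','rR','rL')])
E
```

```text
0
scene [('nR', [203.9, 242.7]), ('rR', [252.3, 286.6]), ('rL', [237.4, 299.2])]
top [('nR', [220.6, 185.9]), ('rR', [220.9, 245.0]), ('rL', [204.6, 245.5])]
0.05
scene [('nR', [205.1, 245.2]), ('rR', [253.3, 287.1]), ('rL', [238.3, 299.8])]
top [('nR', [221.0, 187.6]), ('rR', [220.8, 246.0]), ('rL', [204.5, 246.6])]
0.1
scene [('nR', [206.4, 247.7]), ('rR', [254.2, 287.6]), ('rL', [239.2, 300.3])]
top [('nR', [221.3, 189.4]), ('rR', [220.7, 247.1]), ('rL', [204.4, 247.6])]
0.15
scene [('nR', [207.8, 250.2]), ('rR', [255.1, 288.0]), ('rL', [240.1, 300.7])]
top [('nR', [221.6, 191.3]), ('rR', [220.6, 248.1]), ('rL', [204.3, 248.7])]
```

The lifter is held level: the rear corner at scene (237,299) matches pitch 0. Now I'll lower it slightly and relax the grip gradually, so gravity swings the nose down to the worktop.

>>> {"method": "send_rows", "body": {"increments": [[-0.62,0.003,0,0,0],[-0.6,0.006,0,0,0],[-0.59,0.006,0,0,0],[-0.585,0.006,0,0,0],[-0.585,0.006,0,0,0]]}}

```text
time: 3.98
tool_pos: [0.5764, 0.2108, 0.0637]
ee_rot: [-2.888, 1.569, -2.918]
wrist_force: [-0.2, -0.6, -2.0]
width: 0.0201
```

```bash
cat > look.py <<'E'
import sys
from bench import robot
from h import *
o=robot.get_obs(); print(o["time"],o["tool_pos"],o["ee_rot"],o["wrist_force"],o["wrist_torque"],o["width"])
tag=sys.argv[1]; b=[int(v) for v in sys.argv[2:]]
if len(b)>=4:
    s=robot.snapshot("scene"); crop(s["image"],*b[:4],5,f"pics/{tag}s.png")
if len(b)==8:
    s=robot.snapshot("top"); crop(s["image"],*b[4:8],5,f"pics/{tag}t.png")
E
python3 look.py a1 170 210 270 320
```

```text
3.9833 [0.5764 0.2108 0.0637] [-2.8883  1.5694 -2.9181] [-0.1821 -0.5814 -2.003 ] [ 0.0115  0.0098 -0.0252] 0.020136131772842077
```

View pics/a1s.png

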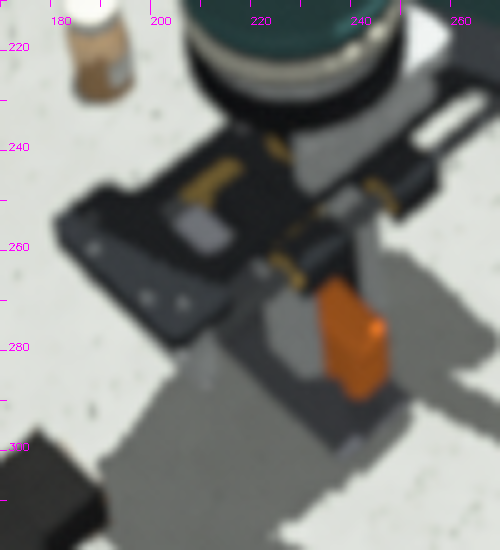

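Still held level, with the rear corner at (237,301). I'll loosen further in small steps.

>>> {"method": "send_rows", "body": {"increments": [[-0.58,-0.004,0,0,0],[-0.577,-0.004,0,0,0],[-0.574,-0.004,0,0,0]]}}

```text
time: 4.28
tool_pos: [0.5775, 0.2111, 0.0694]
ee_rot: [0.316, 1.569, 0.286]
wrist_force: [-0.1, 0.3, 0.0]
width: 0.0198
```

```bash
python3 look.py a2 170 210 270 320
```

```text
4.2833 [0.5775 0.2111 0.0694] [0.3157 1.569  0.2858] [-0.083   0.284   0.0367] [ 0.0465 -0.0559 -0.0172] 0.019782260589504764
```

View pics/a2s.png

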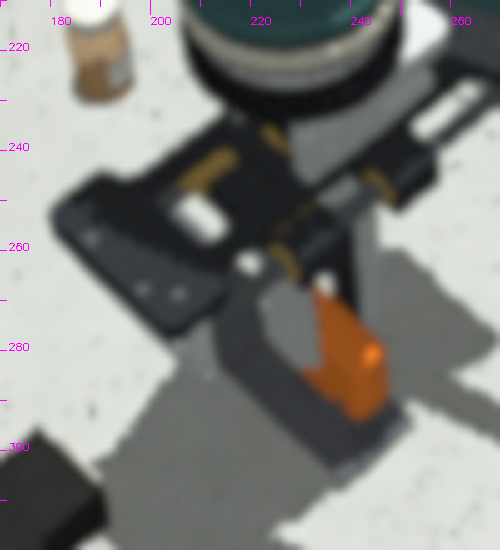

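It has begun slipping. I'll re-clamp and measure.

>>> {"method": "send_rows", "body": {"increments": [[-1,0,0,0,0],[-1,0,0,0,0]]}}

```text
time: 4.5
tool_pos: [0.5774, 0.2111, 0.0694]
ee_rot: [0.336, 1.569, 0.306]
wrist_force: [0.0, 0.3, 1.0]
width: 0.0195
```

```bash
python3 look.py a3 170 210 270 320 190 165 250 260
```

```text
4.5 [0.5774 0.2111 0.0694] [0.336  1.569  0.3062] [0.0395 0.2847 1.0401] [ 0.0205  0.019  -0.0291] 0.01948034373356903
```

View pics/a3s.png

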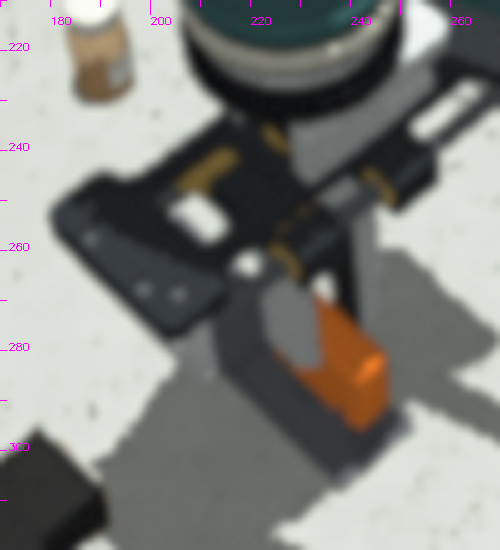

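View pics/a3t.png

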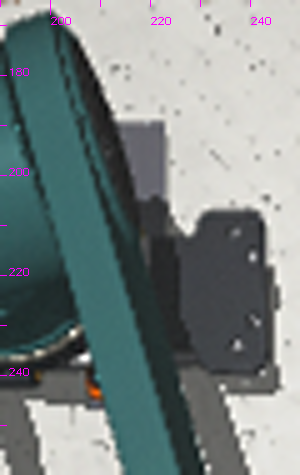

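The lifter slid almost straight down to the worktop: the nose is at top (223,189.5), as at the start. The friction window is too narrow for a gravity swing.

New plan:
1. Re-grasp firmly.
2. Push the nose against the end face of a ledge on the fixed stand while raising the gripper, so the lifter pivots nose-down in the pads.

>>> {"method": "send_rows", "body": {"increments": [[-0.4,0,0,0,0],[-0.3,0,0,0,0],[-0.2,0,0,0,0],[-0.2,0.01,0,0,0],[-0.2,0.02,0,0,0]]}}

```text
time: 5.02
tool_pos: [0.5772, 0.211, 0.0482]
ee_rot: [0.347, 1.57, 0.317]
wrist_force: [0.7, -0.5, -0.2]
width: 0.0372
```

```bash
python3 look.py a4 170 210 270 320 190 165 250 260
```

```text
5.0167 [0.5772 0.211  0.0482] [0.3471 1.5696 0.3173] [ 0.7252 -0.5081 -0.2247] [-0.0114 -0.0106 -0.0161] 0.03719261258413415
```

View pics/a4s.png

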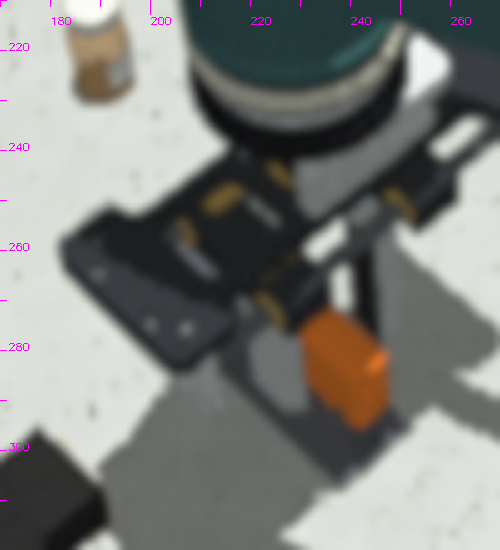

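>>> {"method": "send_rows", "body": {"increments": [[-0.3,0.007,0,0,0],[-0.6,0.007,0,0,0],[-1,0.007,0,0,0],[-1,0.007,0,0,0],[-1,0.007,0,0,0]]}}

```text
time: 5.53
tool_pos: [0.5769, 0.2109, 0.0415]
ee_rot: [2.299, 1.571, 2.269]
wrist_force: [-0.7, 1.0, -0.7]
width: 0.0198
```

>>> {"method": "send_rows", "body": {"increments": [[-1,0,0,0,0],[-1,0,0,0,0],[-1,-0.02,0,0,0],[-1,-0.05,0,0,0],[-1,-0.08,0,0,0]]}}

```text
time: 5.95
tool_pos: [0.5757, 0.2106, 0.1208]
ee_rot: [-2.877, 1.567, -2.906]
wrist_force: [0.3, 0.7, -0.9]
width: 0.0197
```

```bash
python3 look.py a5 170 190 290 320
python3 - <<'E'
import numpy as np
tr,lf,st=np.load("poses.npy"); print(tr,lf,st)
def w(p,x,y): c,s=np.cos(p[2]),np.sin(p[2]); return p[0]+c*x-s*y,p[1]+s*x+c*y
print("ledgeface",w(st,-.056,.044))
# TCP when nose is 12mm before face: grip 125 behind nose
print("tcp start",w(st,-.056-.012-.125,.044))
E
```

```text
5.95 [0.5757 0.2106 0.1208] [-2.8766  1.5671 -2.9064] [ 0.2535  0.7364 -0.8576] [ 0.0591 -0.0004  0.0286] 0.019740045871138232
[ 0.6490152  -0.02232724  0.1522976 ] [ 0.62594645  0.20997976 -0.03701499] [ 0.64311698 -0.23420939  0.14300046]
ledgeface (np.float64(0.5814179845934873), np.float64(-0.1986392647118852))
tcp start (np.float64(0.44581636468284497), np.float64(-0.218163625843807))
```

View pics/a5s.png

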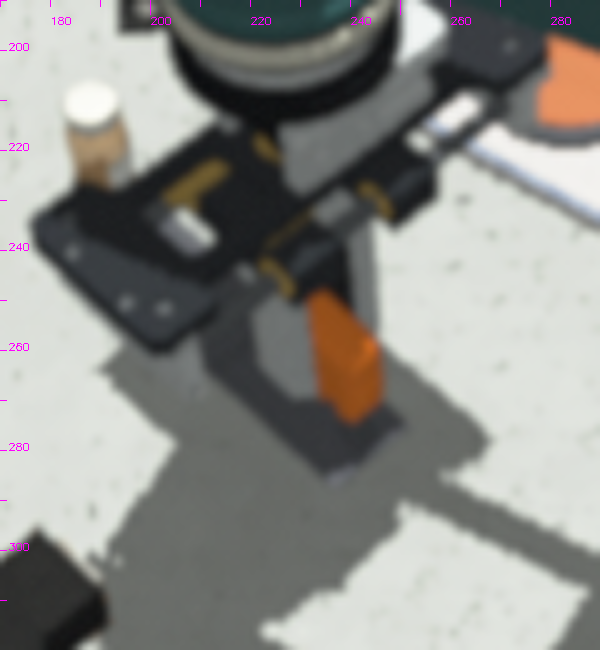

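The lifter is clamped again and raised about 80 mm, level. Now to the front of the stand's left ledge.

```bash
python3 mv.py .446 -.218 .12 .143
```

```text
t 6.0 tcp [0.58   0.2118 0.13  ] yaxis [0.0297 0.9996 0.0032] zaxis [ 0.9995 -0.0297  0.0107] F [1.9718 0.6063 2.4343] w 0.019788052270547217
shift [ 0.0073 -0.4336 -0.1213] roll -0.17268364750267762 j [ 0.2583  0.253   1.3298  0.      1.5476 -1.2828]
```

>>> {"method": "send_rows", "body": {"increments": [[-1,0,-0.02,-0.008,-0.03],[-1,0,-0.055,-0.02,-0.06],[-1,0,-0.09,-0.03,-0.1],[-1,0,-0.125,-0.038,-0.14],[-1,0,-0.16,-0.045,-0.172]]}}

```text
time: 6.42
tool_pos: [0.5263, 0.0512, 0.1214]
ee_rot: [-0.137, 1.57, 0.008]
wrist_force: [0.7, -0.4, -1.6]
width: 0.0199
```

```bash
python3 mv.py .446 -.218 .12 .143
```

```text
t 6.42 tcp [0.5263 0.0512 0.1214] yaxis [-0.1445  0.9895 -0.0001] zaxis [0.9895 0.1445 0.0005] F [ 0.6725 -0.3775 -1.577 ] w 0.01990822545531184
shift [ 0.0014 -0.2548 -0.1184] roll 0.0020162051068099984 j [-0.0103  0.0716  1.5549  0.      1.5145 -1.7261]
```

>>> {"method": "send_rows", "body": {"increments": [[-1,0,-0.034,-0.016,0],[-1,0,-0.068,-0.032,0],[-1,0,-0.102,-0.048,0],[-1,0,-0.136,-0.064,0],[-1,0,-0.17,-0.08,0]]}}

```text
time: 6.83
tool_pos: [0.4713, -0.1288, 0.1216]
ee_rot: [-0.439, 1.57, -0.297]
wrist_force: [1.0, -0.1, -1.5]
width: 0.0199
```

>>> {"method": "send_rows", "body": {"increments": [[-1,0.0,-0.03,-0.014,0],[-1,0.0,-0.058,-0.027,0],[-1,0.01,-0.081,-0.036,0],[-1,0.02,-0.083,-0.038,0],[-1,0.03,-0.083,-0.038,0]]}}

```text
time: 7.25
tool_pos: [0.4457, -0.2159, 0.0909]
ee_rot: [0.014, 1.57, 0.153]
wrist_force: [0.2, 0.0, -2.4]
width: 0.0195
```

```bash
python3 mv.py .446 -.218 .074 .143; python3 look.py b1 290 120 410 240 330 150 430 270
```

```text
t 7.25 tcp [ 0.4457 -0.2159  0.0909] yaxis [-0.1387  0.9903  0.    ] zaxis [0.9903 0.1387 0.0005] F [ 0.2197  0.0422 -2.3905] w 0.01952065266597406
shift [ 0.0169 -0.0021 -0.    ] roll -0.003834228634878478 j [-0.5659  0.0173  1.6738  0.0003  1.45   -2.2759]
7.25 [ 0.4457 -0.2159  0.0909] [0.0138 1.5703 0.1529] [ 0.2197  0.0422 -2.3905] [ 0.0212  0.0278 -0.0383] 0.01952065266597406
```

View pics/b1s.png

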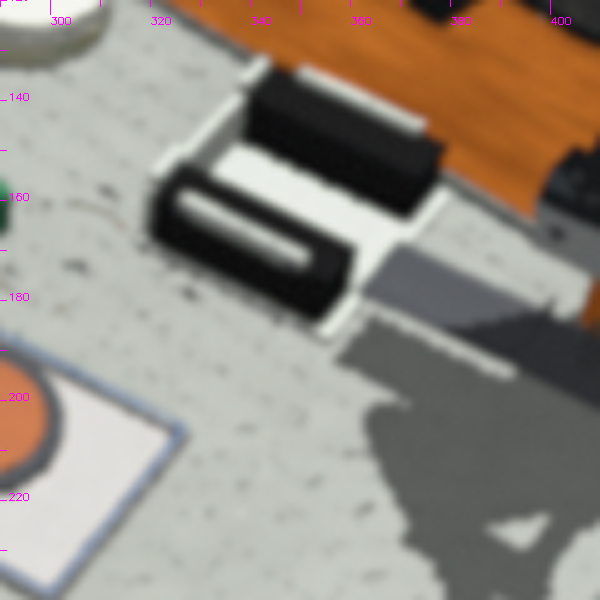

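View pics/b1t.png

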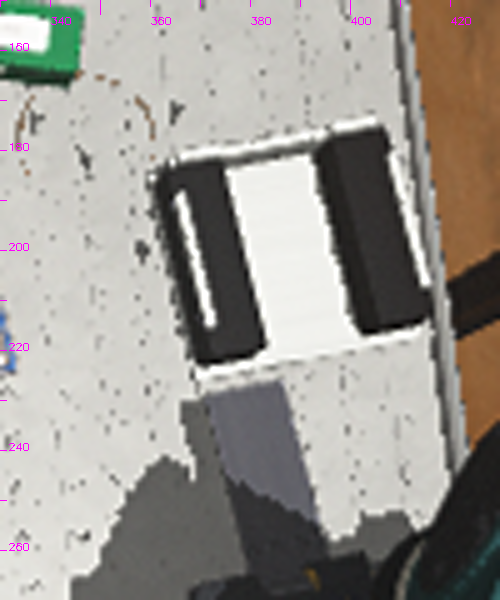

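The blade's nose, at top (371,228)–(386,226), is lined up in front of the left ledge's end at (370–384,222). I'll lower until the nose sits at about z 33 mm, then push gently.

>>> {"method": "send_rows", "body": {"increments": [[-1,0.008,0.0,0,0],[-1,0.016,0,0,0],[-1,0.017,0,0.004,0],[-1,0.017,0,0.008,0],[-1,0.017,0,0.012,0]]}}

```text
time: 7.77
tool_pos: [0.4588, -0.2126, 0.0745]
ee_rot: [-0.089, 1.57, 0.054]
wrist_force: [0.4, 0.1, -1.1]
width: 0.0201
```

>>> {"method": "send_rows", "body": {"increments": [[-1,0,0,0.001,0],[-1,0,0,0.002,0],[-1,0,0,0.003,0]]}}

```text
time: 8.02
tool_pos: [0.4615, -0.2127, 0.0748]
ee_rot: [-0.64, 1.57, -0.498]
wrist_force: [0.5, -1.1, -0.7]
width: 0.0199
```

```bash
python3 look.py b2 290 120 410 240 330 150 430 270
```

```text
8.0167 [ 0.4615 -0.2127  0.0748] [-0.6404  1.5701 -0.4979] [ 0.4852 -1.065  -0.7286] [-0.0158  0.0115 -0.0205] 0.01988924101684411
```

View pics/b2s.png

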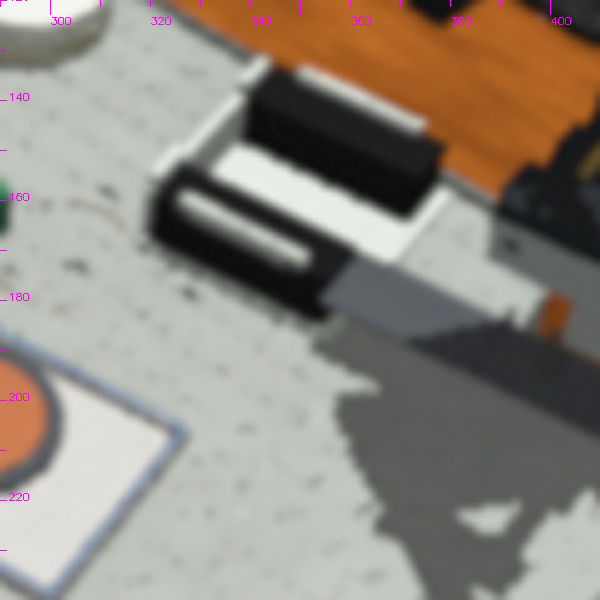

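View pics/b2t.png

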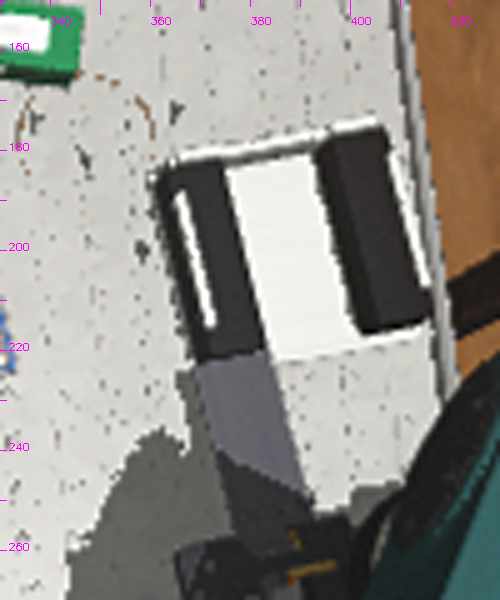

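>>> {"method": "send_rows", "body": {"increments": [[-1,0,0,0.002,0],[-1,0,0,0.004,0],[-1,0,0,0.004,0]]}}

```text
time: 8.37
tool_pos: [0.4621, -0.2125, 0.074]
ee_rot: [3.049, 1.564, -3.092]
wrist_force: [-7.2, -1.2, 1.0]
width: 0.0198
```

```bash
python3 look.py b3
```

```text
8.3667 [ 0.4621 -0.2125  0.074 ] [ 3.0493  1.5637 -3.0924] [-7.2316 -1.1944  0.9573] [-0.187   1.4041 -0.0949] 0.01978846878332259
```

Contact with the ledge gives 7 N. Now the arc: forward and up.

>>> {"method": "send_rows", "body": {"increments": [[-1,-0.003,0,0.002,0],[-1,-0.006,0,0.004,0],[-1,-0.009,0,0.006,0],[-1,-0.012,0,0.008,0]]}}

```text
time: 8.7
tool_pos: [0.47, -0.2112, 0.0853]
ee_rot: [2.931, 1.564, 3.072]
wrist_force: [-4.4, -0.7, -2.2]
width: 0.0199
```

```bash
python3 look.py b4 290 120 410 240 330 150 430 270
```

```text
8.7 [ 0.47   -0.2112  0.0853] [2.9306 1.5637 3.0717] [-4.3578 -0.651  -2.1826] [-0.184   1.1865 -0.1296] 0.01991267875151703
```

View pics/b4s.png

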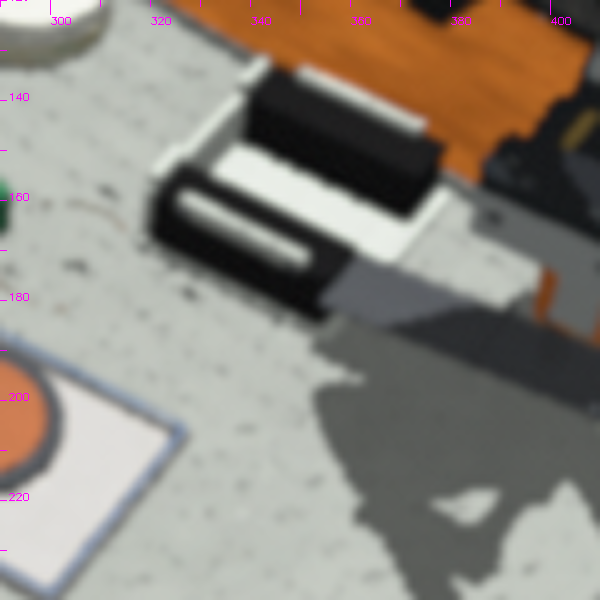

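View pics/b4t.png

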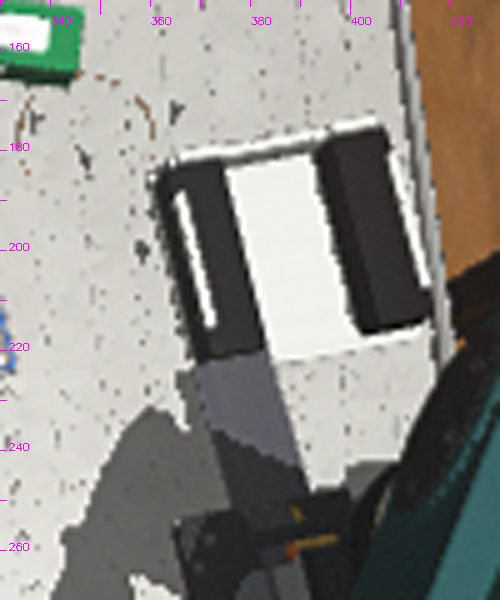

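The nose stays pinned at top (368–383,221) while the gripper has moved 8 mm forward and 11 mm up, so it is pivoting. I'll continue.

>>> {"method": "send_rows", "body": {"increments": [[-1,-0.004,0,0.003,0],[-1,-0.008,0,0.0055,0],[-1,-0.012,0,0.008,0],[-1,-0.016,0,0.01,0],[-1,-0.018,0,0.011,0]]}}

```text
time: 9.22
tool_pos: [0.484, -0.2093, 0.1049]
ee_rot: [1.622, 1.571, 1.765]
wrist_force: [-3.2, -0.3, -2.8]
width: 0.0198
```

```bash
python3 look.py b5 290 120 410 240 330 150 430 270
```

```text
9.2167 [ 0.484  -0.2093  0.1049] [1.6224 1.5705 1.7648] [-3.2491 -0.251  -2.8034] [-0.0736  0.9496  0.0593] 0.019835235138192943
```

View pics/b5s.png

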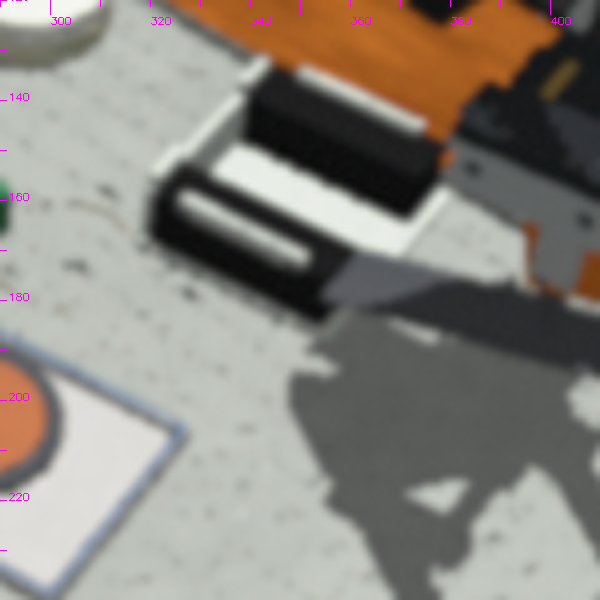

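View pics/b5t.png

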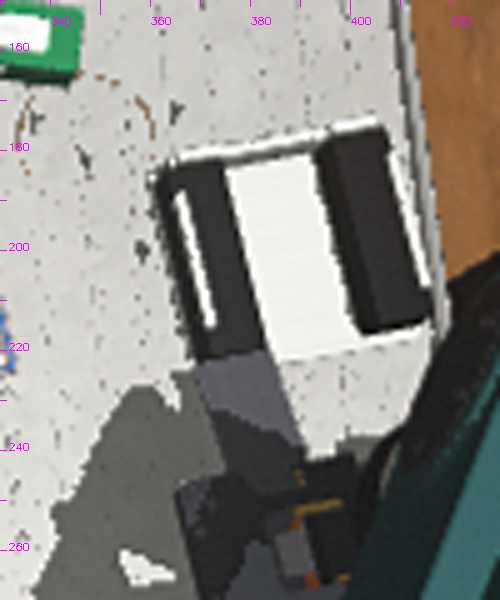

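The pivot worked, with tilt around 0.25 rad. I'll back off, rise and measure the tilt.

>>> {"method": "send_rows", "body": {"increments": [[-1,0,0,-0.015,0],[-1,-0.0,0,-0.04,0],[-1,-0.01,0.02,-0.065,0],[-1,-0.02,0.05,-0.07,0],[-1,-0.02,0.08,-0.07,0]]}}

```text
time: 9.73
tool_pos: [0.4047, -0.1406, 0.1274]
ee_rot: [-0.374, 1.562, -0.235]
wrist_force: [0.8, 0.3, -1.0]
width: 0.0199
```

```bash
python3 look.py b6 290 140 440 260 290 150 430 270; python3 look.py b6
```

```text
9.7333 [ 0.4047 -0.1406  0.1274] [-0.3738  1.5622 -0.2347] [ 0.8185  0.3491 -0.9739] [ 0.038  -0.1285  0.0039] 0.01993052036560826
9.8333 [ 0.4045 -0.1374  0.1263] [-0.0282  1.5639  0.1175] [-0.033  -1.2817 -2.2973] [ 0.0509  0.0722 -0.0049] 0.01990263594777554
```

View pics/b6s.png

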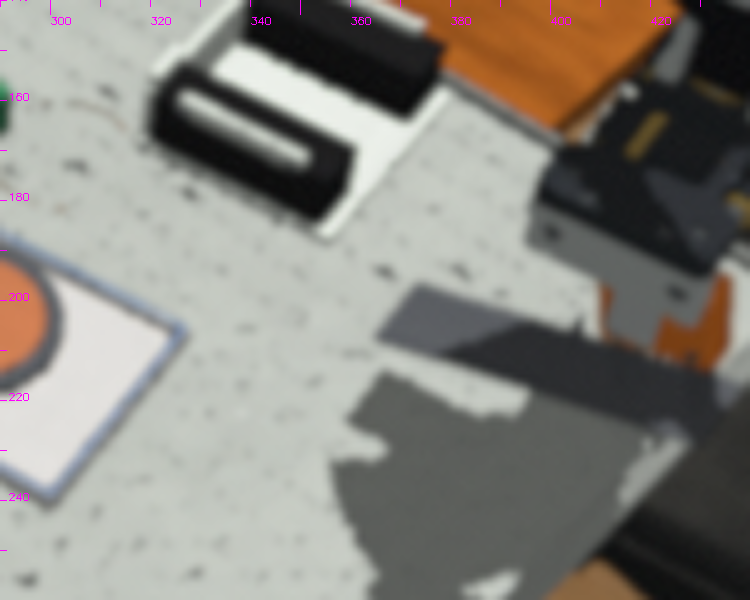

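View pics/b6t.png

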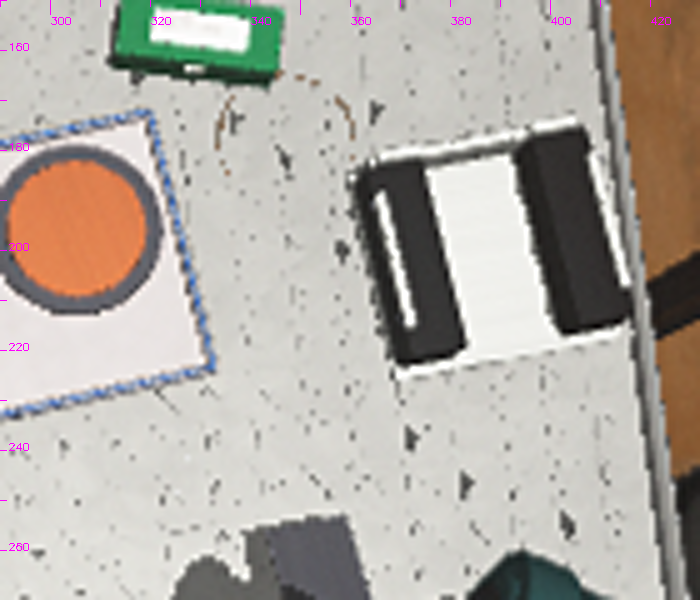

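```bash
cat > fl.py <<'E'
import pickle
from lp import *
d=pickle.load(open("s0.pkl","rb")); C={n:cam(d[n]) for n in d}
def fitl(tcp,yaw,obs,gl=(-.0475,0,.0605)):
    gw0=np.array(tcp)+[0,0,.019]
    def f(p):
        r=[]
        for n,k,uv in obs: r+=list((proj(C[n],LW(NAMES[k],gw0+p[:3],yaw+p[4],p[3],gl))[0]-uv)/.8)
        return np.r_[r,p[:3]/.003,p[4]/.02]
    q=least_squares(f,[0,0,0,.1,0]); p=q.x
    print("dpos",p[:3],"pitch",p[3],"yaw",yaw+p[4],"rms",np.sqrt(np.mean(q.fun**2)),"sd",np.sqrt(np.diag(np.linalg.inv(q.jac.T@q.jac)))[3])
    nose=LW([75,0,0],gw0+p[:3],yaw+p[4],p[3],gl)[0]; print("nose",nose,"nose-tcp",nose-np.array(tcp), "horiz",np.hypot(*(nose-np.array(tcp))[:2]))
    return p
E
python3 - <<'E'
from fl import *
fitl([.4047,-.139,.127],.143,[("scene","nL",(363.8,207.8)),("scene","nR",(373,196.8)),("scene","rL",(426.5,229)),("top","nR",(357.8,253)),("top","nL",(342.5,256.3))])
E
```

```text
dpos [-0.0003  0.0047  0.0024] pitch 0.26729260628577683 yaw 0.12590633657408226 rms 1.1551013082636128 sd 0.017647456973732236
nose [ 0.5057 -0.1215  0.0577] nose-tcp [ 0.101   0.0175 -0.0693] horiz 0.10253562825824351
```

Pitch is 0.267 rad, held firmly. Next I'll go above the tray, to a spot just in front of the disc, and check the alignment in the images.

```bash
python3 mv.py .513 -.051 .115 .152
```

```text
t 9.83 tcp [ 0.4045 -0.1374  0.1263] yaxis [-0.1452  0.9894 -0.0002] zaxis [0.9894 0.1452 0.0068] F [-0.033  -1.2817 -2.2973] w 0.01990263594777554
shift [0.0121 0.0697 0.1198] roll -0.006316408157204911 j [-0.4634 -0.1671  1.7735  0.0038  1.5294 -2.18  ]
```

>>> {"method": "send_rows", "body": {"increments": [[-1,0,0.015,0.025,-0.006],[-1,0,0.03,0.05,-0.006],[-1,0.0,0.045,0.08,-0.006],[-1,0.004,0.062,0.105,-0.006],[-1,0.008,0.07,0.12,-0.006]]}}

```text
time: 10.25
tool_pos: [0.5161, -0.0518, 0.1173]
ee_rot: [0.085, 1.564, 0.235]
wrist_force: [-0.8, -0.7, -1.0]
width: 0.0199
```

>>> {"method": "send_rows", "body": {"increments": [[-1,0,0,0,0],[-1,0,0,0,0]]}}

```text
time: 10.42
tool_pos: [0.5131, -0.0536, 0.1163]
ee_rot: [-0.019, 1.57, 0.131]
wrist_force: [-1.0, -0.6, -1.1]
width: 0.0199
```

```bash
python3 mv.py .513 -.051 .115 .152;python3 look.py c1 240 140 400 260 260 150 380 270; python3 mv.py .513 -.051 .115 .152
```

```text
t 10.42 tcp [ 0.5131 -0.0536  0.1163] yaxis [-0.1494  0.9888 -0.    ] zaxis [0.9888 0.1494 0.0009] F [-1.0302 -0.5634 -1.0813] w 0.019926762761668767
shift [0.0013 0.0025 0.0003] roll -0.0020036572324282353 j [-0.2141  0.0459  1.5924  0.0003  1.5024 -1.935 ]
10.4167 [ 0.5131 -0.0536  0.1163] [-0.0188  1.5699  0.1312] [-1.0302 -0.5634 -1.0813] [-0.0028 -0.0089  0.0118] 0.019926762761668767
t 10.52 tcp [ 0.5122 -0.0545  0.1167] yaxis [-0.1473  0.9891 -0.0004] zaxis [0.9891 0.1473 0.0009] F [ 0.5294  0.394  -1.4457] w 0.01961723218656601
shift [0.0017 0.0033 0.0013] roll -0.004127802922373025 j [-0.2161  0.0438  1.5938 -0.      1.5031 -1.9347]
```

View pics/c1s.png

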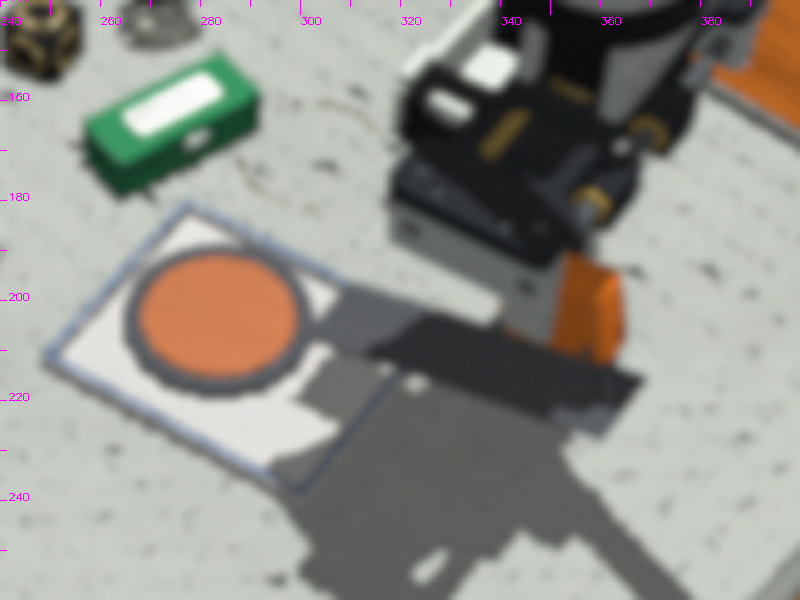

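View pics/c1t.png

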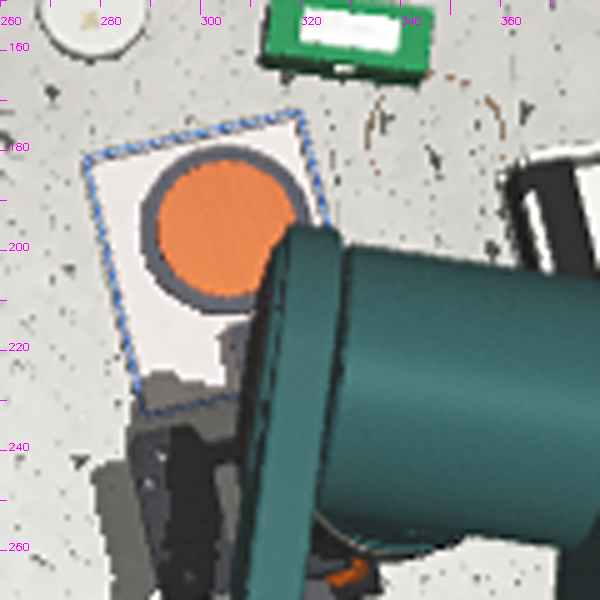

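Run:
```python
from fl import *
fitl([.5131,-.0536,.1163],.150,[("scene","nL",(300.5,207)),("scene","nR",(308.3,197)),("scene","rL",(359.8,227.3)),("scene","rR",(368.5,215.5)),("scene","grLb",(363,212.5))][:4])
# scene-frame tray & disc fits
tr=[.648,-.0208,.153];
```

```text
dpos [-0.0011  0.0012 -0.0016] pitch 0.25207804624962143 yaw 0.15262492817982018 rms 0.6679346997330242 sd 0.016877462398461492
nose [ 0.6144 -0.0367  0.0445] nose-tcp [ 0.1013  0.0169 -0.0718] horiz 0.10267946322494882
```

The nose at scene (300–308,202) sits about 9 mm in front of the disc and roughly 4 mm right of its centre line. I'll shift left 3 mm and descend.

>>> {"method": "send_rows", "body": {"increments": [[-1,0.006,0.003,0,-0.003],[-1,0.014,0.003,0,-0.003],[-1,0.022,0.003,0,-0.003],[-1,0.03,0.003,0,-0.003],[-1,0.036,0.003,0,-0.003]]}}

```text
time: 10.93
tool_pos: [0.5106, -0.051, 0.0788]
ee_rot: [2.728, 1.569, 2.879]
wrist_force: [0.1, 0.5, -1.9]
width: 0.0196
```

>>> {"method": "send_rows", "body": {"increments": [[-1,0.001,0,0,0],[-1,0.002,0,0,0]]}}

```text
time: 11.1
tool_pos: [0.5111, -0.0509, 0.0777]
ee_rot: [2.751, 1.569, 2.902]
wrist_force: [-0.3, 1.0, -1.8]
width: 0.0197
```

```bash
python3 look.py c2 240 140 400 260; python3 mv.py .513 -.051 .115 .152
```

```text
11.1 [ 0.5111 -0.0509  0.0777] [2.7514 1.5695 2.9025] [-0.2819  0.973  -1.8436] [ 0.0465 -0.0344  0.0173] 0.019699583109722536
t 11.15 tcp [ 0.5114 -0.0509  0.078 ] yaxis [-0.1506  0.9886  0.0003] zaxis [ 0.9886  0.1506 -0.0006] F [ 0.1571  0.4334 -1.3405] w 0.019957771120002667
shift [-0.037  -0.0003  0.0016] roll -0.0008732037963734562 j [-0.2096  0.0692  1.6468  0.0001  1.4263 -1.9316]
```

View pics/c2s.png

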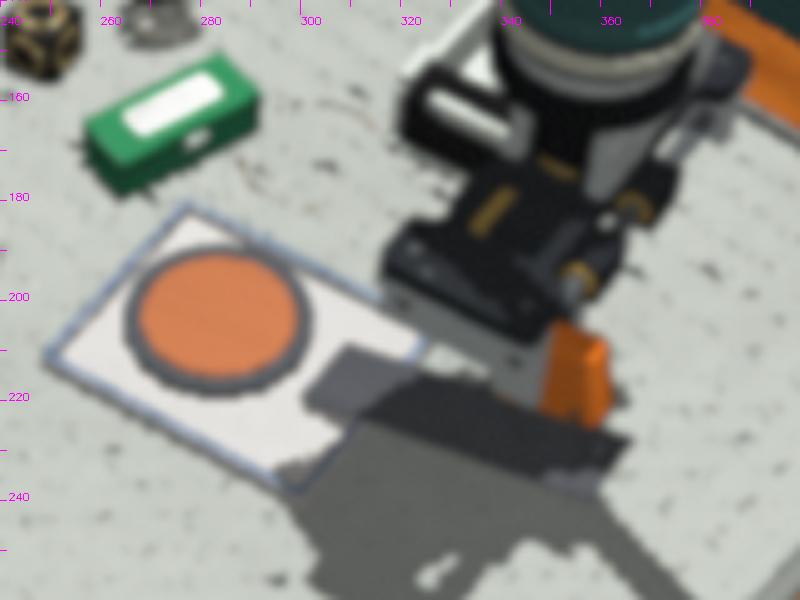

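Nose is at scene (300–309,214), inside the rim and about 10 mm before the disc. I'll lower to floor contact.

>>> {"method": "send_rows", "body": {"increments": [[-1,0.001,0,0,0],[-1,0.002,0,0,0],[-1,0.003,0,0,0],[-1,0.003,0,0,0]]}}

```text
time: 11.48
tool_pos: [0.5117, -0.0509, 0.0755]
ee_rot: [0.172, 1.571, 0.323]
wrist_force: [0.1, 0.1, -2.2]
width: 0.02
```

>>> {"method": "send_rows", "body": {"increments": [[-1,0.001,0,0,0],[-1,0.002,0,0,0],[-1,0.002,0,0,0]]}}

```text
time: 11.73
tool_pos: [0.5115, -0.0508, 0.0733]
ee_rot: [2.429, 1.57, 2.58]
wrist_force: [-0.1, 0.5, -1.5]
width: 0.0197
```

>>> {"method": "send_rows", "body": {"increments": [[-1,0.001,0,0,0],[-1,0.001,0,0,0],[-1,0.001,0,0,0]]}}

```text
time: 11.98
tool_pos: [0.5116, -0.0509, 0.0724]
ee_rot: [1.718, 1.571, 1.87]
wrist_force: [-0.0, -0.3, -2.8]
width: 0.0201
```

>>> {"method": "send_rows", "body": {"increments": [[-1,0.001,0,0,0],[-1,0.001,0,0,0],[-1,0.001,0,0,0]]}}

```text
time: 12.23
tool_pos: [0.512, -0.0509, 0.072]
ee_rot: [-0.194, 1.57, -0.043]
wrist_force: [-0.9, 0.4, 2.1]
width: 0.0198
```

```bash
python3 look.py c3 240 140 400 260
```

```text
12.2333 [ 0.512  -0.0509  0.072 ] [-0.194   1.5697 -0.0428] [-0.9278  0.4376  2.1438] [ 0.0736 -0.0557  0.0302] 0.019779667876304686
```

View pics/c3s.png

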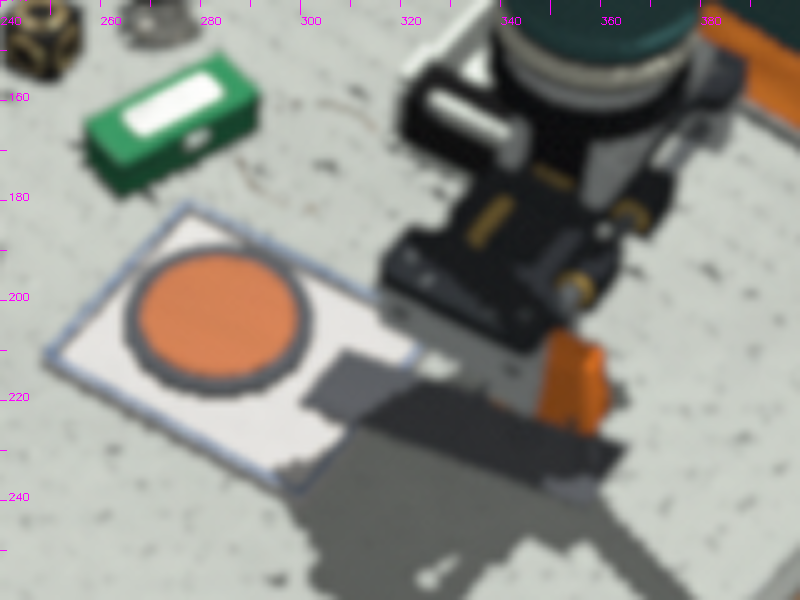

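Contact with the tray floor: Fz changed by +4 N. Now a lateral check before pushing in.

Run:
```python
from fl import *
P=ray(C["scene"],[(300,220.7),(309.6,210.2)],.0055); print(P, P.mean(0), np.linalg.norm(P[0]-P[1]))
dc=np.array([.6674,-.0244]); tr=np.array([.648,-.0208]); a=.153
R=np.array([[np.cos(a),np.sin(a)],[-np.sin(a),np.cos(a)]])
print("nose",R@(P.mean(0)[:2]-tr),"disc",R@(dc-tr), "yaw", np.arctan2(-(P[0]-P[1])[0],(P[0]-P[1])[1]))
fitl([.512,-.0509,.072],.151,[("scene","nL",(300,220.7)),("scene","nR",(309.6,210.2)),("scene","rL",(359.5,239.8)),("scene","rR",(366,229.5))])
```

```text
[[ 0.607  -0.0151  0.0055]
 [ 0.6113 -0.0533  0.0055]] [ 0.6091 -0.0342  0.0055] 0.0384284167823453
nose [-0.0405 -0.0074] disc [ 0.0186 -0.0065] yaw 0.11272631026433769
dpos [-0.0026 -0.0009 -0.0008] pitch 0.2693591347615792 yaw 0.1508199804267386 rms 0.916469133709116 sd 0.017348018666907668
nose [ 0.6102 -0.0365 -0.0007] nose-tcp [ 0.0982  0.0144 -0.0727] horiz 0.0992604179788269
```

Aligned: nose y −7 mm against disc y −6.5 mm in the tray frame. I'll advance slowly.

>>> {"method": "send_rows", "body": {"increments": [[-1,0,0,0.003,0],[-1,0,0,0.006,0],[-1,0,0,0.009,0],[-1,0,0,0.012,0],[-1,0,0,0.015,0]]}}

```text
time: 12.7
tool_pos: [0.5266, -0.0487, 0.0718]
ee_rot: [-2.569, 1.57, -2.418]
wrist_force: [-3.9, 0.3, 5.2]
width: 0.0198
```

>>> {"method": "send_rows", "body": {"increments": [[-1,0,0,0.002,0],[-1,0.001,0,0.004,0],[-1,0.001,0,0.006,0],[-1,0.001,0,0.008,0]]}}

```text
time: 13.03
tool_pos: [0.5339, -0.0477, 0.071]
ee_rot: [-2.937, 1.569, -2.786]
wrist_force: [-6.2, -0.7, 6.9]
width: 0.0196
```

```bash
python3 look.py c4 240 140 400 260 260 150 380 270
```

```text
13.0333 [ 0.5339 -0.0477  0.071 ] [-2.9371  1.5692 -2.7859] [-6.2014 -0.6793  6.9367] [-0.1211  0.7188 -0.0363] 0.019551606847375117
```

View pics/c4s.png

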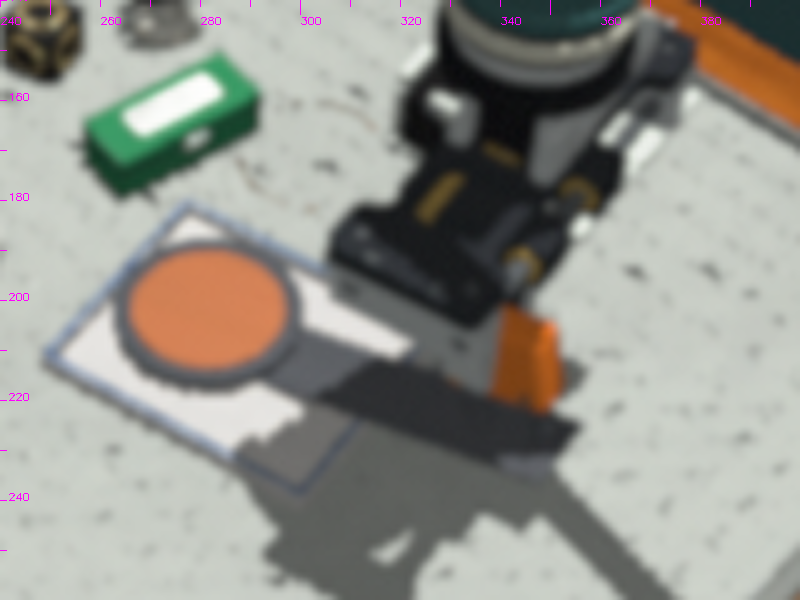

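View pics/c4t.png

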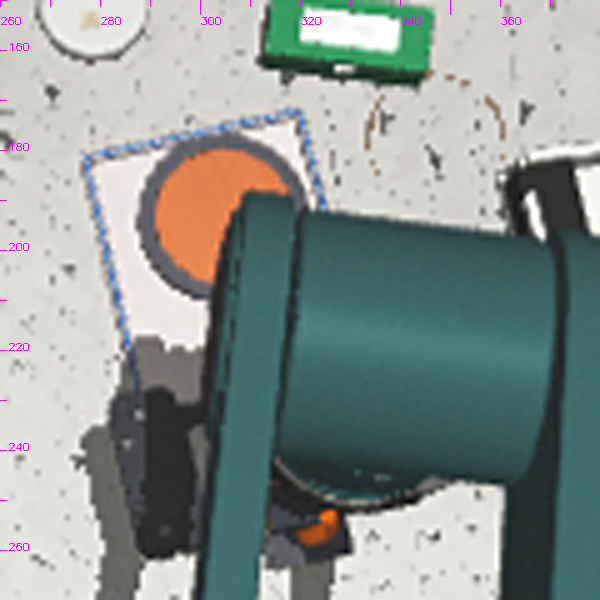

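The disc has moved against the far rim, with its edge at top (303,177). I'll keep sliding under.

>>> {"method": "send_rows", "body": {"increments": [[-1,0,0,0.002,0],[-1,0,0,0.004,0],[-1,0,0,0.006,0],[-1,0,0,0.008,0],[-1,0,0,0.01,0]]}}

```text
time: 13.55
tool_pos: [0.5441, -0.0461, 0.0709]
ee_rot: [-2.831, 1.57, -2.68]
wrist_force: [-5.1, -0.7, 5.7]
width: 0.0201
```

```bash
python3 look.py c5 240 140 400 260
```

```text
13.55 [ 0.5441 -0.0461  0.0709] [-2.8307  1.5701 -2.6795] [-5.0646 -0.7261  5.7082] [0.0073 0.498  0.0208] 0.020067027314556788
```

View pics/c5s.png

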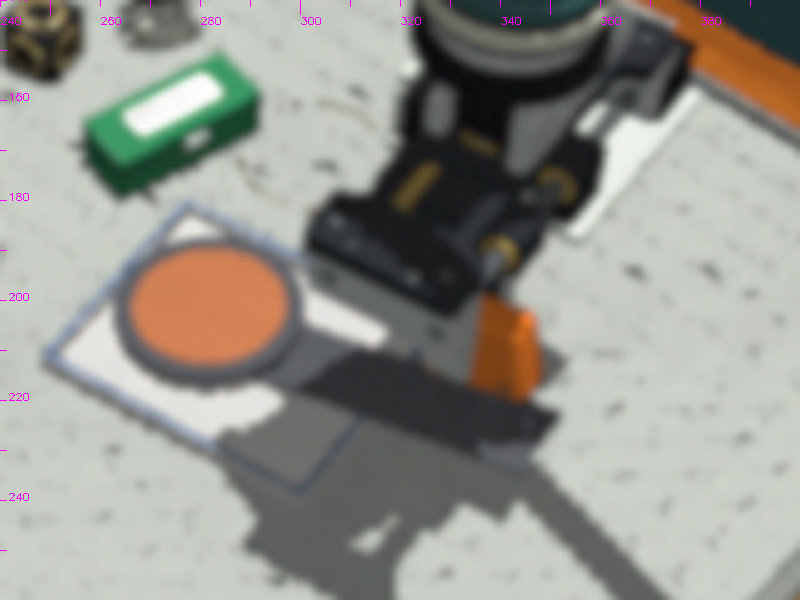

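Now the disc rides on the blade. I'll advance while lowering to reduce the tilt gradually.

>>> {"method": "send_rows", "body": {"increments": [[-1,0.001,0,0.003,0],[-1,0.002,0,0.006,0],[-1,0.003,0,0.009,0],[-1,0.004,0,0.012,0],[-1,0.005,0,0.015,0]]}}

```text
time: 14.02
tool_pos: [0.5591, -0.0438, 0.0659]
ee_rot: [-2.66, 1.57, -2.509]
wrist_force: [-4.5, -1.0, 5.8]
width: 0.0197
```

```bash
python3 look.py c6 240 140 400 260
```

```text
14.0167 [ 0.5591 -0.0438  0.0659] [-2.6599  1.5704 -2.5088] [-4.5489 -1.0224  5.8057] [-0.0618  0.4564  0.0373] 0.01967306859291083
```

View pics/c6s.png

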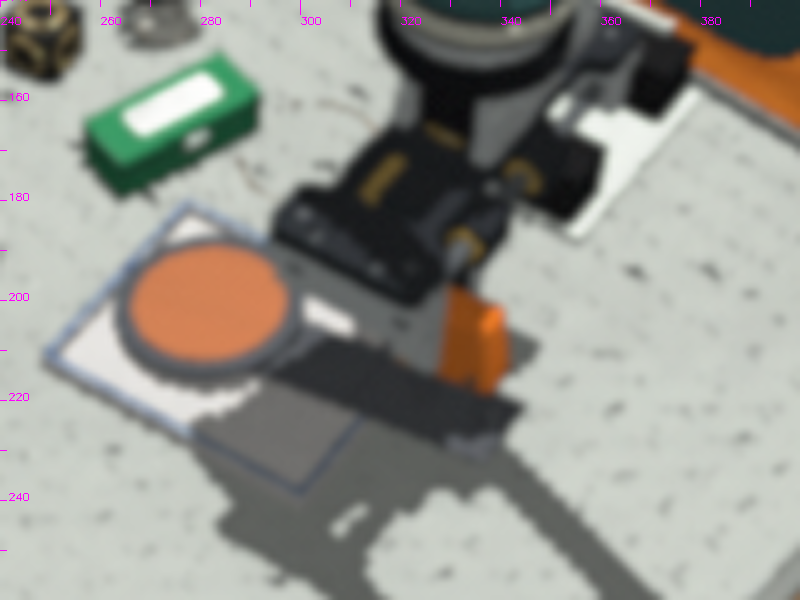

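>>> {"method": "send_rows", "body": {"increments": [[-1,0.001,0,0.003,0],[-1,0.002,0,0.006,0],[-1,0.0035,0,0.009,0],[-1,0.005,0,0.012,0],[-1,0.006,0,0.015,0]]}}

```text
time: 14.48
tool_pos: [0.5739, -0.0414, 0.0594]
ee_rot: [2.796, 1.57, 2.947]
wrist_force: [-3.4, -0.4, 3.8]
width: 0.02
```

```bash
python3 look.py c7 240 140 400 260
```

```text
14.4833 [ 0.5739 -0.0414  0.0594] [2.7955 1.5705 2.9467] [-3.4005 -0.3542  3.7788] [ 0.0483  0.3271 -0.0881] 0.01996405381563707
```

View pics/c7s.png

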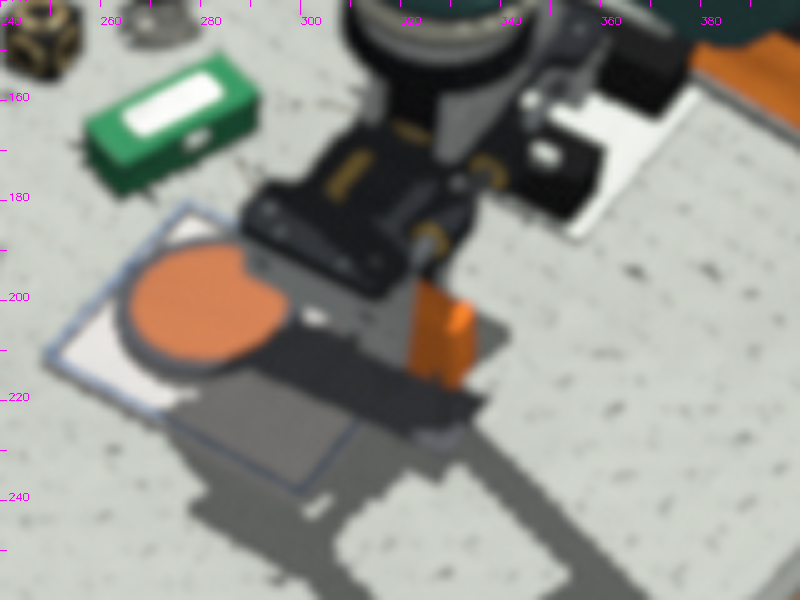

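>>> {"method": "send_rows", "body": {"increments": [[-1,0.001,0,0.002,0],[-1,0.002,0,0.004,0],[-1,0.003,0,0.006,0],[-1,0.004,0,0.008,0],[-1,0.004,0,0.009,0]]}}

```text
time: 14.95
tool_pos: [0.5821, -0.0401, 0.0551]
ee_rot: [2.984, 1.569, 3.136]
wrist_force: [-5.9, -0.8, 4.7]
width: 0.0199
```

>>> {"method": "send_rows", "body": {"increments": [[-1,0.0005,0,0.001,0],[-1,0.001,0,0.002,0],[-1,0.0015,0,0.003,0]]}}

```text
time: 15.2
tool_pos: [0.5851, -0.0397, 0.0538]
ee_rot: [3.018, 1.569, -3.114]
wrist_force: [-5.5, -1.2, 5.5]
width: 0.0197
```

```bash
python3 look.py c8 240 140 400 260  230 150 350 270
```

```text
15.2 [ 0.5851 -0.0397  0.0538] [ 3.0175  1.5691 -3.1145] [-5.5069 -1.1696  5.5035] [-0.0816  0.5795 -0.0346] 0.019685330784454017
```

View pics/c8s.png

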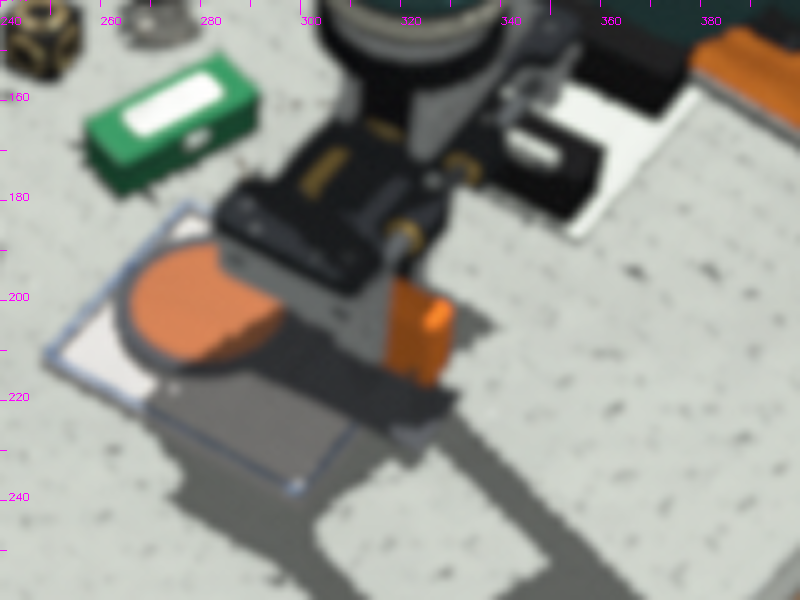

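View pics/c8t.png

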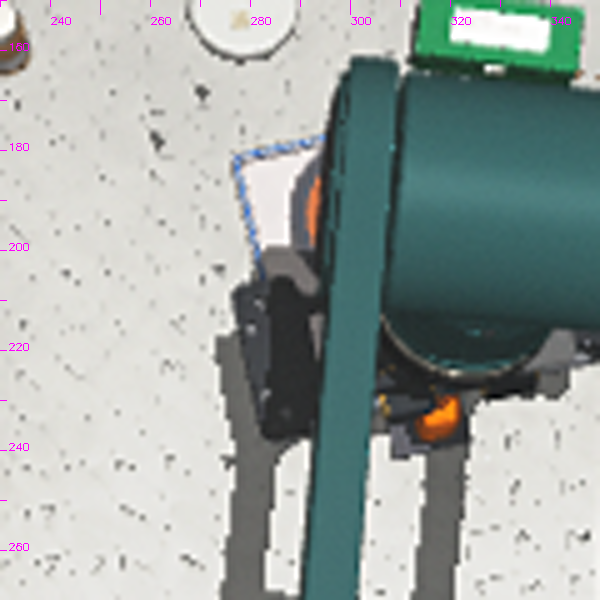

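About 4 mm to go before the stop meets the disc. Creeping, watching the push force.

>>> {"method": "send_rows", "body": {"increments": [[-1,0.0005,0,0.001,0],[-1,0.001,0,0.002,0],[-1,0.001,0,0.003,0],[-1,0.001,0,0.003,0]]}}

```text
time: 15.63
tool_pos: [0.5884, -0.0392, 0.0527]
ee_rot: [2.886, 1.57, 3.037]
wrist_force: [-4.7, -0.6, 3.5]
width: 0.0199
```

>>> {"method": "send_rows", "body": {"increments": [[-1,0,0,0.001,0],[-1,0.0,0,0.002,0],[-1,0.0,0,0.002,0]]}}

```text
time: 15.88
tool_pos: [0.5906, -0.0388, 0.0527]
ee_rot: [2.681, 1.57, 2.832]
wrist_force: [-4.5, -0.6, 3.5]
width: 0.0197
```

>>> {"method": "send_rows", "body": {"increments": [[-1,0,0,0.001,0],[-1,0.0,0,0.002,0],[-1,0.0,0,0.002,0]]}}

```text
time: 16.13
tool_pos: [0.5927, -0.0385, 0.0527]
ee_rot: [1.871, 1.571, 2.023]
wrist_force: [-4.0, -0.3, 2.5]
width: 0.0197
```

>>> {"method": "send_rows", "body": {"increments": [[-1,0,0,0.001,0],[-1,0.0,0,0.002,0],[-1,0.0,0,0.002,0]]}}

```text
time: 16.38
tool_pos: [0.5938, -0.0383, 0.0529]
ee_rot: [3.055, 1.569, -3.076]
wrist_force: [-5.7, -0.7, 4.3]
width: 0.0195
```

>>> {"method": "send_rows", "body": {"increments": [[-1,0,0,0.001,0],[-1,0.0,0,0.002,0],[-1,0.0,0,0.002,0]]}}

```text
time: 16.63
tool_pos: [0.5941, -0.0383, 0.053]
ee_rot: [3.084, 1.565, -3.048]
wrist_force: [-10.6, -1.5, 8.0]
width: 0.0196
```

```bash
python3 look.py c9 240 140 400 260
```

```text
16.6333 [ 0.5941 -0.0383  0.053 ] [ 3.0839  1.5646 -3.0481] [-10.5861  -1.4956   7.978 ] [-0.1563  1.6651 -0.0088] 0.019624517919349833
```

View pics/c9s.png

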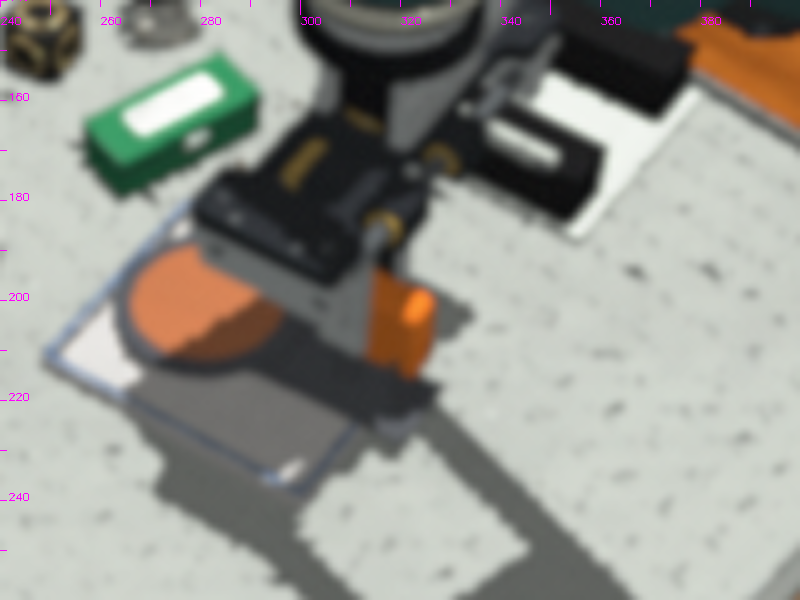

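The TCP stalled and Fx jumped to −10.6 N, so the stop has met the disc. I'll relieve the push and lift gently.

>>> {"method": "send_rows", "body": {"increments": [[-1,0,0,-0.002,0],[-1,-0.001,0,-0.004,0],[-1,-0.004,0,-0.005,0],[-1,-0.008,0,-0.005,0],[-1,-0.012,0,-0.005,0]]}}

```text
time: 17.1
tool_pos: [0.5917, -0.0385, 0.0645]
ee_rot: [2.145, 1.57, 2.296]
wrist_force: [-0.1, -0.5, -2.7]
width: 0.0197
```

```bash
python3 look.py d1 240 140 400 260
```

```text
17.1 [ 0.5917 -0.0385  0.0645] [2.1449 1.5702 2.2962] [-0.1491 -0.4983 -2.6541] [ 0.04    0.1132 -0.0269] 0.019708031548002186
```

View pics/d1s.png

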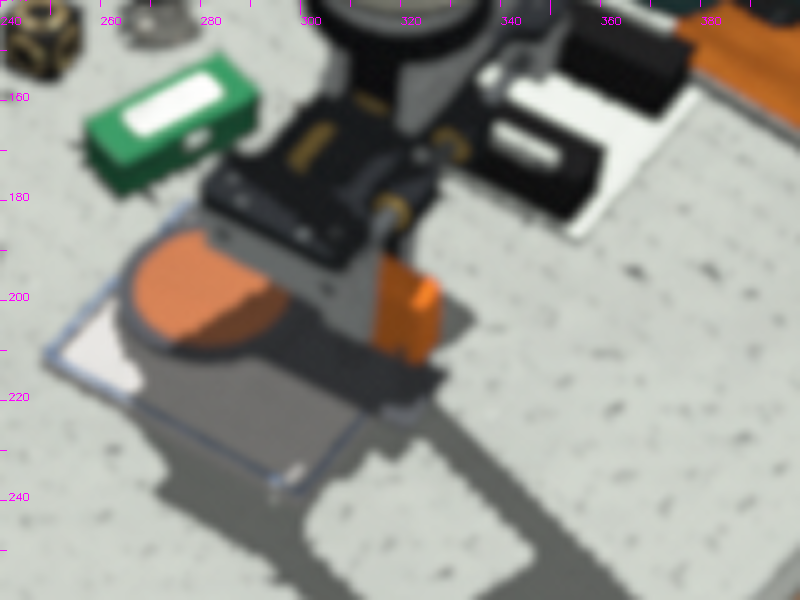

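Weight on the wrist is −2.65 N, which is lifter plus disc, so it's lifted. Rising smoothly.

>>> {"method": "send_rows", "body": {"increments": [[-1,-0.004,0,0,0],[-1,-0.01,0,0,0],[-1,-0.017,0,0,0],[-1,-0.024,0,0,0],[-1,-0.031,0,0,0]]}}

```text
time: 17.57
tool_pos: [0.5919, -0.0387, 0.0971]
ee_rot: [-0.183, 1.57, -0.031]
wrist_force: [-0.1, -0.6, -2.7]
width: 0.0198
```

>>> {"method": "send_rows", "body": {"increments": [[-1,-0.006,0,-0.002,0],[-1,-0.012,0,-0.005,0],[-1,-0.018,0,-0.01,0],[-1,-0.023,0,-0.016,0],[-1,-0.025,0,-0.022,0]]}}

```text
time: 17.98
tool_pos: [0.5696, -0.0421, 0.1221]
ee_rot: [-0.294, 1.569, -0.143]
wrist_force: [0.4, -0.1, -1.7]
width: 0.0194
```

```bash
python3 look.py d2 240 140 400 260
```

```text
17.9833 [ 0.5696 -0.0421  0.1221] [-0.2937  1.5695 -0.1425] [ 0.3574 -0.0882 -1.6701] [ 0.0263  0.0745 -0.0357] 0.01937279144497405
```

View pics/d2s.png

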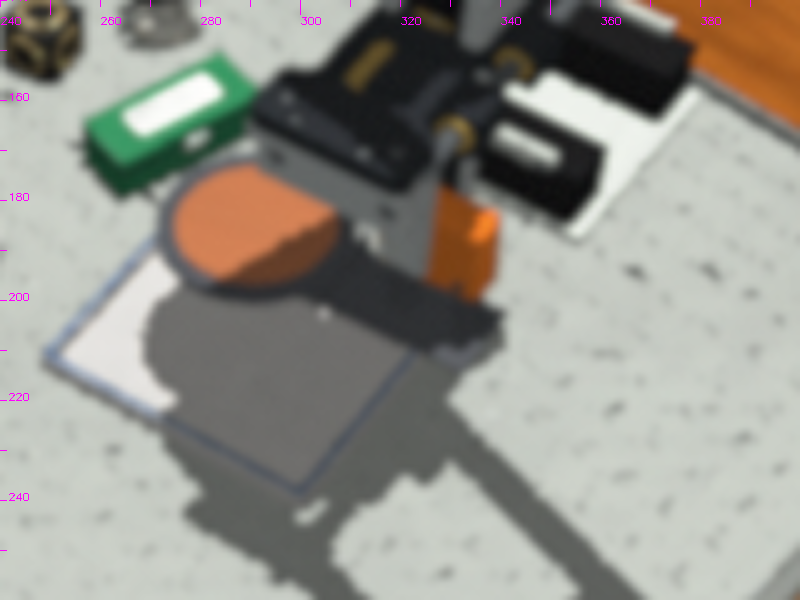

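```bash
cat > dov.py <<'E'
import sys
from lp import *
from bench import robot
def circ(xl,r,z,yl=0):
    t=np.linspace(0,2*np.pi,40); return np.c_[xl+r*np.cos(t),yl+r*np.sin(t),0*t+z]
def run(name,pitch,box,f,out,xl=42,yl=0,gl=(-.0475,0,.0605)):
    o=robot.get_obs(); R=Ro.from_euler('xyz',o["ee_rot"]).as_matrix(); yaw=np.arctan2(R[1,2],R[0,2])
    s=robot.snapshot(name); c=cam(s); gw=o["tool_pos"]+[0,0,.019]
    x0,y0,x1,y1=box; im=cv2.resize(s["image"][y0:y1,x0:x1],None,fx=f,fy=f,interpolation=cv2.INTER_CUBIC)
    for P,col in ((circ(xl,45,10.5,yl),(0,255,0)),(circ(xl,38,2.5,yl),(0,0,255)),([[-75,-20,0],[75,-20,0],[75,20,0],[-75,20,0]],(255,255,0)),([[-76,-10,74],[-24,-10,74],[-24,10,74],[-76,10,74]],(255,0,255))):
        q=((proj(c,LW(P,gw,yaw,pitch,gl))-[x0,y0]+.5)*f).astype(np.int32); cv2.polylines(im,[q],True,col,1)
    cv2.imwrite(out,im[:,:,::-1]); print(o["tool_pos"],yaw,LW([xl,yl,2.5],gw,yaw,pitch,gl))
if __name__=="__main__":
    run("scene",.09,(240,140,400,240),5,"pics/d3s.png")
    run("top",.09,(240,140,400,240),5,"pics/d3t.png")
E
python3 dov.py
```

```text
[ 0.5686 -0.0423  0.1222] 0.1509891338246101 [[ 0.6515 -0.0297  0.0754]]
[ 0.5691 -0.0422  0.1217] 0.15084107906775474 [[ 0.6521 -0.0296  0.0749]]
```

View pics/d3s.png

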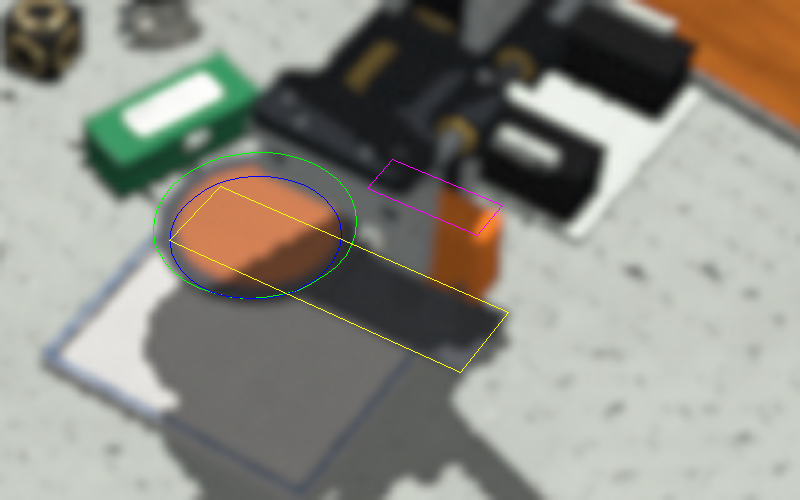

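View pics/d3t.png

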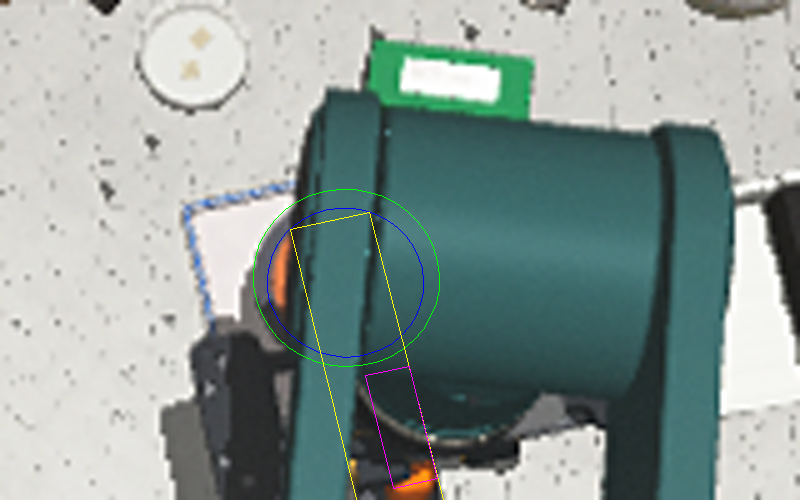

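The disc sits on the blade against the stop: the predicted outline matches in scene within about 3 mm. Now the carry to the stand.

```bash
python3 mv.py .560 -.246 .122 .143
```

```text
t 18.13 tcp [ 0.5694 -0.0421  0.1212] yaxis [-0.1504  0.9886  0.    ] zaxis [0.9886 0.1504 0.0004] F [ 0.3261 -0.8158 -2.7264] w 0.01994552618645296
shift [-0.0008 -0.2002 -0.04  ] roll 0.007929318258756535 j [-0.1732  0.1642  1.4528  0.0001  1.5242 -1.8949]
```

>>> {"method": "send_rows", "body": {"increments": [[-1,0,-0.003,-0.001,0],[-1,0,-0.008,-0.002,0.002],[-1,0,-0.015,-0.003,0.004],[-1,0,-0.023,-0.005,0.006],[-1,0,-0.031,-0.006,0.008]]}}

```text
time: 18.55
tool_pos: [0.5685, -0.0746, 0.1207]
ee_rot: [-3.089, 1.57, -2.946]
wrist_force: [0.3, 0.6, -3.3]
width: 0.0199
```

>>> {"method": "send_rows", "body": {"increments": [[-1,0,-0.009,-0.002,0],[-1,0,-0.018,-0.004,0],[-1,0,-0.027,-0.006,0],[-1,0,-0.036,-0.008,0],[-1,0,-0.045,-0.01,0]]}}

```text
time: 18.97
tool_pos: [0.5651, -0.1206, 0.121]
ee_rot: [0.9, 1.571, 1.043]
wrist_force: [0.1, 0.0, -2.0]
width: 0.0194
```

>>> {"method": "send_rows", "body": {"increments": [[-1,0,-0.009,-0.002,0],[-1,0,-0.018,-0.004,0],[-1,0,-0.027,-0.006,0],[-1,0,-0.036,-0.008,0],[-1,0,-0.045,-0.01,0]]}}

```text
time: 19.38
tool_pos: [0.5616, -0.1664, 0.121]
ee_rot: [0.742, 1.571, 0.886]
wrist_force: [0.3, -0.2, -3.1]
width: 0.02
```

>>> {"method": "send_rows", "body": {"increments": [[-1,0,-0.009,-0.002,0],[-1,0,-0.018,-0.004,0],[-1,0,-0.027,-0.006,0],[-1,0,-0.035,-0.008,0],[-1,0,-0.042,-0.009,0]]}}

```text
time: 19.8
tool_pos: [0.5586, -0.2094, 0.1209]
ee_rot: [2.928, 1.571, 3.071]
wrist_force: [0.6, 0.1, -3.1]
width: 0.0197
```

```bash
python3 mv.py .560 -.246 .122 .143
```

```text
t 19.8 tcp [ 0.5586 -0.2094  0.1209] yaxis [-0.1424  0.9898  0.    ] zaxis [ 0.9898  0.1424 -0.0001] F [ 0.5887  0.0948 -3.0572] w 0.019692967014111037
shift [-0.0011 -0.0365 -0.0038] roll -0.0001179084439864031 j [-0.4536  0.2205  1.3875 -0.      1.5338 -2.1672]
```

>>> {"method": "send_rows", "body": {"increments": [[-1,0,-0.009,-0.001,0],[-1,0,-0.018,-0.002,0],[-1,0,-0.026,-0.003,0],[-1,0,-0.032,-0.004,0],[-1,0,-0.036,-0.004,0]]}}

```text
time: 20.22
tool_pos: [0.5599, -0.2455, 0.1209]
ee_rot: [3.086, 1.571, -3.054]
wrist_force: [-0.6, -0.5, -1.7]
width: 0.0199
```

>>> {"method": "send_rows", "body": {"increments": [[-1,0,0,0,0],[-1,0,0,0,0]]}}

```text
time: 20.38
tool_pos: [0.56, -0.2446, 0.1208]
ee_rot: [1.611, 1.57, 1.754]
wrist_force: [0.2, -0.7, -3.4]
width: 0.0198
```

Run:
```python
from dov import *
run("scene",.09,(290,100,430,220),5,"pics/e1s.png")
run("top",.09,(330,130,470,250),5,"pics/e1t.png")
```

```text
[ 0.56   -0.2446  0.1208] 0.14299367426238452 [[ 0.643  -0.2326  0.074 ]]
[ 0.56   -0.2443  0.1209] 0.1433977434302931 [[ 0.6431 -0.2323  0.0741]]
```

View pics/e1s.png

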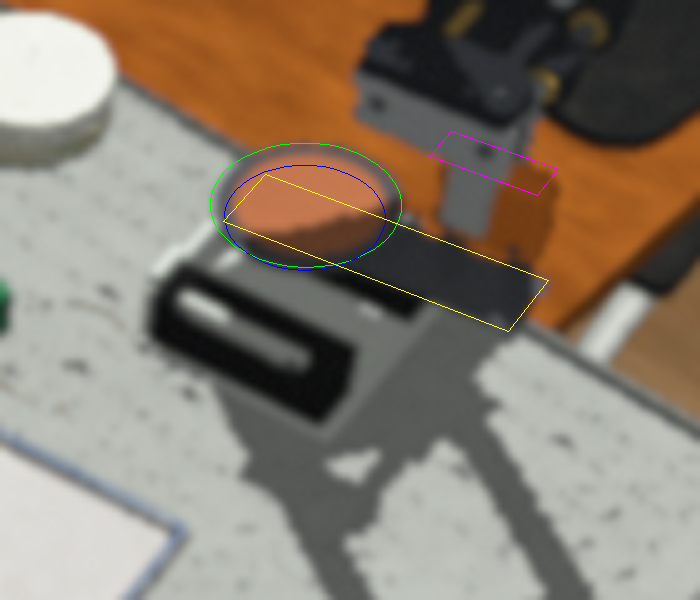

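View pics/e1t.png

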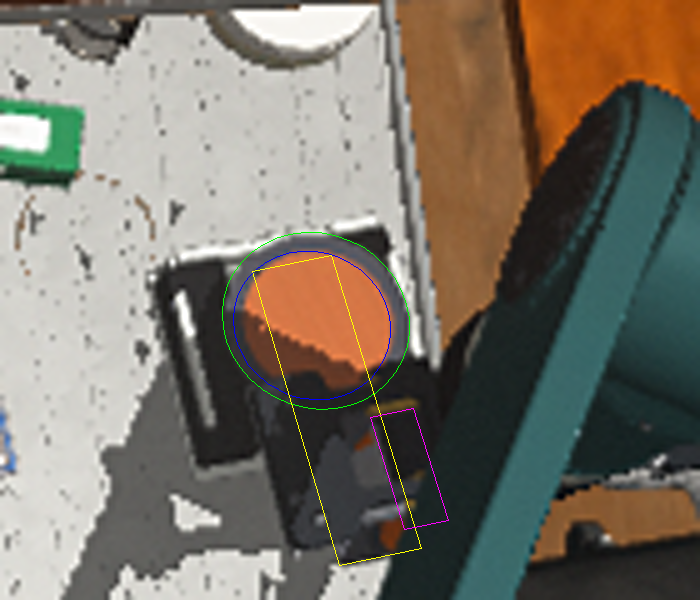

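The overlay matches the disc in both views, with the predicted centre at (0.643,−0.2325). The seat is at (0.643,−0.234), so I'll shift 2 mm to −y and lower slowly.

>>> {"method": "send_rows", "body": {"increments": [[-1,0.003,-0.001,-0.001,0],[-1,0.008,-0.002,-0.001,0],[-1,0.014,-0.002,-0.001,0],[-1,0.019,-0.002,-0.001,0],[-1,0.022,-0.002,-0.001,0]]}}

```text
time: 20.9
tool_pos: [0.5586, -0.2462, 0.0974]
ee_rot: [2.416, 1.569, 2.559]
wrist_force: [0.2, -1.4, -3.5]
width: 0.0198
```

Run:
```python
from dov import *
run("scene",.09,(290,100,430,220),5,"pics/e2s.png")
run("top",.09,(330,130,470,250),5,"pics/e2t.png")
```

```text
[ 0.5586 -0.2462  0.0974] 0.14330715688739978 [[ 0.6417 -0.2342  0.0506]]
[ 0.5584 -0.2461  0.0969] 0.14331886156008336 [[ 0.6415 -0.2341  0.0501]]
```

View pics/e2s.png

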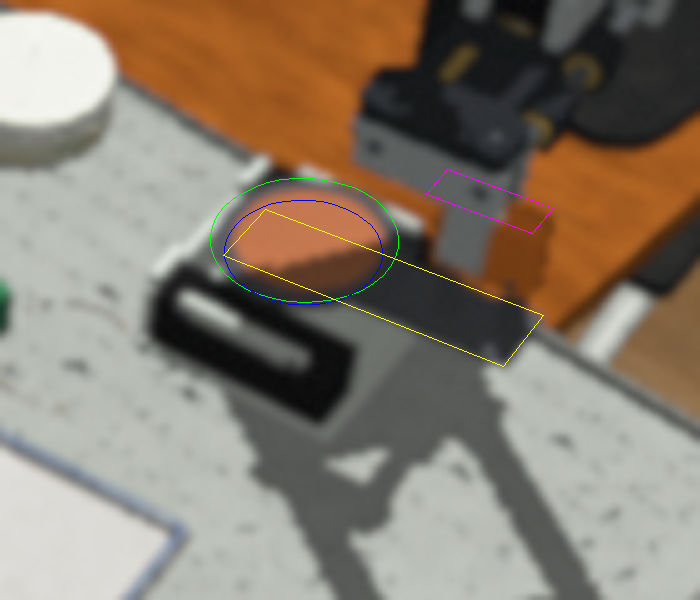

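View pics/e2t.png

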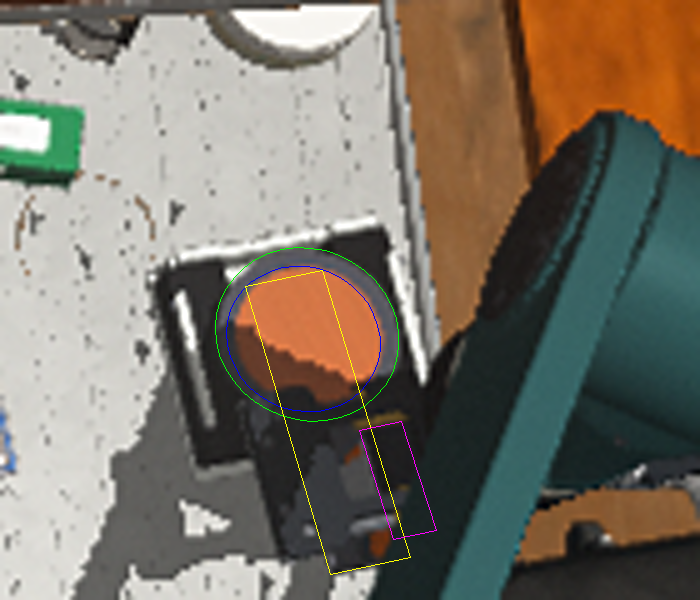

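Disc is centred between the guides and about 8 mm above the ledges. Lowering slowly to contact.

>>> {"method": "send_rows", "body": {"increments": [[-1,0.0015,0,0,0],[-1,0.003,0,0,0],[-1,0.0045,0,0,0],[-1,0.006,0,0,0],[-1,0.0075,0,0,0]]}}

```text
time: 21.42
tool_pos: [0.5594, -0.2467, 0.0915]
ee_rot: [-0.389, 1.57, -0.246]
wrist_force: [0.4, -0.3, -2.6]
width: 0.0196
```

>>> {"method": "send_rows", "body": {"increments": [[-1,0.0015,0,0,0],[-1,0.003,0,0,0],[-1,0.0045,0,0,0],[-1,0.006,0,0,0],[-1,0.0075,0,0,0]]}}

```text
time: 21.83
tool_pos: [0.5593, -0.2467, 0.084]
ee_rot: [-0.505, 1.571, -0.362]
wrist_force: [-1.3, -0.2, -1.3]
width: 0.0202
```

>>> {"method": "send_rows", "body": {"increments": [[-1,0.0015,0,0,0],[-1,0.003,0,0,0],[-1,0.0045,0,0,0],[-1,0.006,0,0,0],[-1,0.0075,0,0,0]]}}

```text
time: 22.25
tool_pos: [0.5593, -0.2467, 0.0765]
ee_rot: [-0.394, 1.571, -0.251]
wrist_force: [-1.0, 0.1, -1.3]
width: 0.0203
```

Run:
```python
from dov import *
run("scene",.09,(290,100,430,220),5,"pics/e3s.png")
run("top",.09,(330,130,470,250),5,"pics/e3t.png")
```

```text
[ 0.5593 -0.2467  0.0765] 0.14313705378741348 [[ 0.6424 -0.2348  0.0297]]
[ 0.5593 -0.2466  0.0761] 0.14317845035064752 [[ 0.6423 -0.2346  0.0293]]
```

View pics/e3s.png

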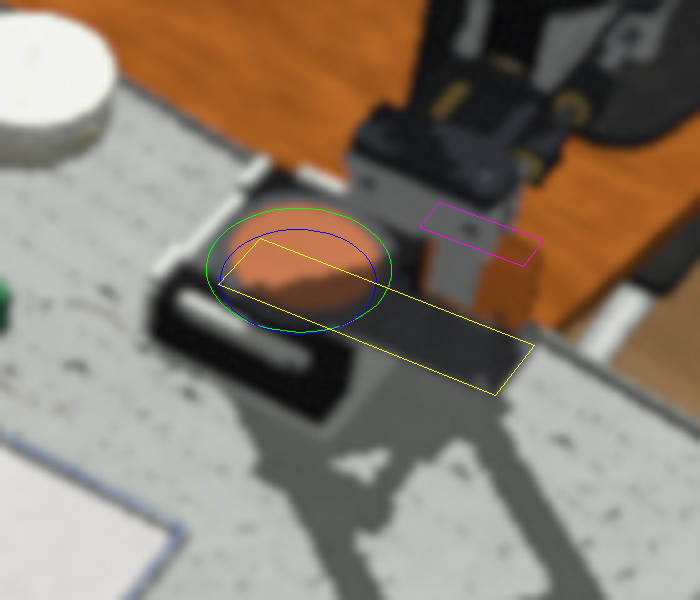

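View pics/e3t.png

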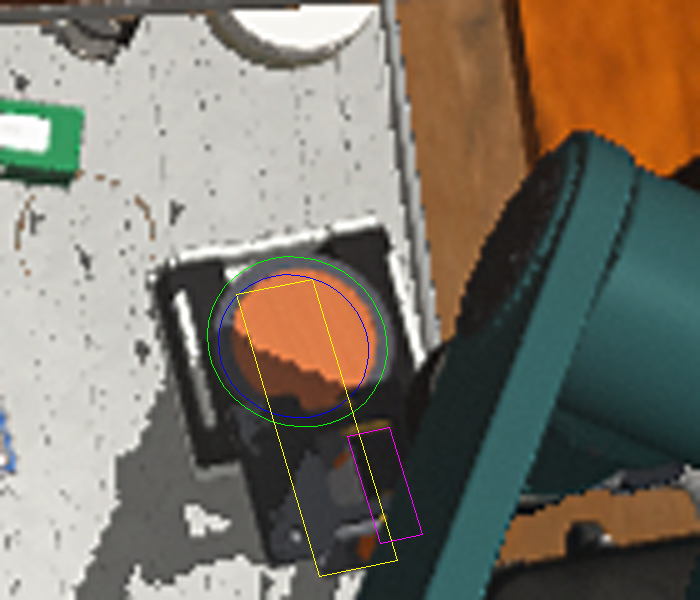

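The disc rests on the ledges: the wrist is back to lifter weight only, and the overlay of the blade is now about 10 mm below the disc. I'll lower a little more and draw the blade straight out.

>>> {"method": "send_rows", "body": {"increments": [[-1,0.002,0,0,0],[-1,0.003,0,-0.001,0],[-1,0.003,0,-0.004,0],[-1,0.003,0,-0.008,0],[-1,0.003,0,-0.014,0]]}}

```text
time: 22.77
tool_pos: [0.5452, -0.2486, 0.0734]
ee_rot: [0.368, 1.571, 0.511]
wrist_force: [-0.5, -0.4, -2.4]
width: 0.0197
```

>>> {"method": "send_rows", "body": {"increments": [[-1,0,0,-0.01,0],[-1,0,0,-0.02,0],[-1,0,0,-0.03,0],[-1,0,0,-0.04,0],[-1,0,0,-0.05,0]]}}

```text
time: 23.18
tool_pos: [0.4946, -0.256, 0.0736]
ee_rot: [-0.144, 1.571, -0.001]
wrist_force: [-0.3, 0.3, -0.9]
width: 0.0199
```

```bash
python3 look.py f1 290 100 430 220 330 150 430 270
```

```text
23.1833 [ 0.4946 -0.256   0.0736] [-0.1442  1.5707 -0.0014] [-0.2987  0.2882 -0.8623] [0.0179 0.0053 0.0394] 0.01988227894771912
```

View pics/f1s.png

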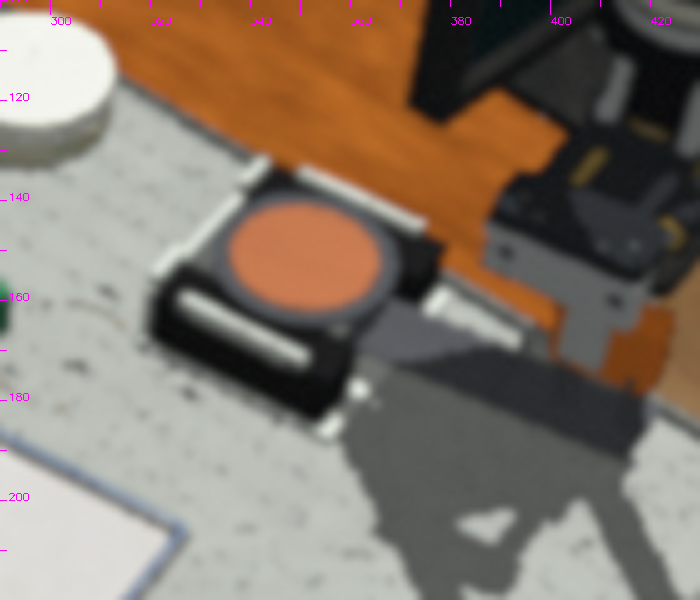

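View pics/f1t.png

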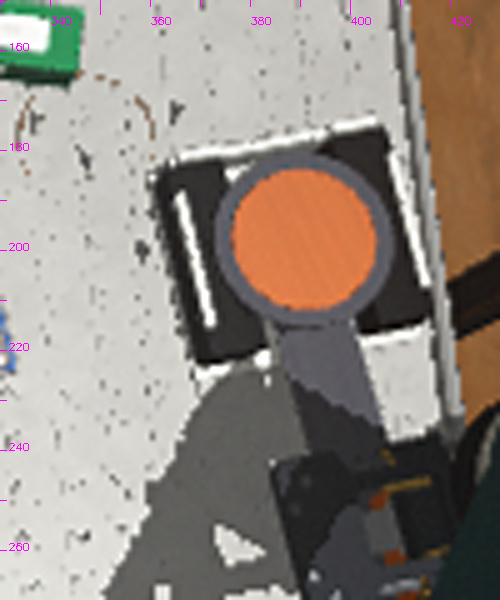

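The disc lies flat and centred, with its copper centre at top (389,198). Continuing the withdrawal, then measuring the disc position.

>>> {"method": "send_rows", "body": {"increments": [[-1,0,0,-0.013,0],[-1,0,0,-0.026,0],[-1,0,0,-0.039,0],[-1,0,0,-0.052,0],[-1,0,0,-0.065,0]]}}

```text
time: 23.7
tool_pos: [0.4307, -0.2652, 0.0735]
ee_rot: [-0.211, 1.571, -0.067]
wrist_force: [0.1, 0.8, -2.6]
width: 0.0198
```

```bash
cat > dm.py <<'E'
from h import *
from bench import robot
for n,st in (("scene",(.6424,-.2335)),("top",(.6435,-.2345))):
    s=robot.snapshot(n); im=s["image"].astype(int); c=cam(s)
    m=((im[:,:,0]-im[:,:,2]>60)&(im[:,:,0]>120)).astype(np.uint8)
    if n=="top": m[:,:345]=0; m[:,412:]=0; m[:170]=0; m[230:]=0
    else: m[:,:325]=0; m[:,380:]=0; m[:137]=0; m[165:]=0
    k,l,sst,ce=cv2.connectedComponentsWithStats(m); i=1+np.argmax(sst[1:,4])
    p=ray(c,ce[i],.048)[0]; print(n,sst[i],ce[i],p,"rel seat",p[:2]-st)
    if n=="top": print([proj(c,[[p[0]+.038*np.cos(t),p[1]+.038*np.sin(t),.048]])[0] for t in (0,1.57,3.14,4.71)])
E
python3 dm.py; python3 look.py f2 290 100 450 220 330 150 430 270
```

```text
scene [336 141  30  21 492] [350.4756 151.0366] [ 0.6399 -0.2336  0.048 ] rel seat [-0.0025 -0.0001]
top [376 184  29  28 640] [390.3531 197.4594] [ 0.6411 -0.2351  0.048 ] rel seat [-0.0024 -0.0006]
[array([388.5719, 182.7247]), array([375.1959, 198.389 ]), array([392.1374, 212.419 ]), array([405.4983, 196.5544])]
23.8 [ 0.4298 -0.2653  0.0734] [2.7587 1.5702 2.9003] [ 0.5406  0.2052 -3.403 ] [0.0659 0.0708 0.0301] 0.019753334916773883
```

View pics/f2s.png

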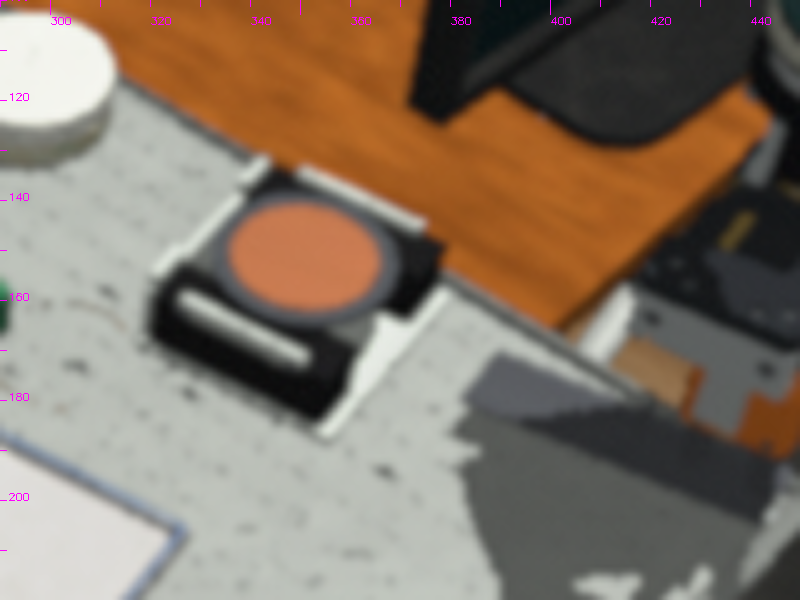

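View pics/f2t.png

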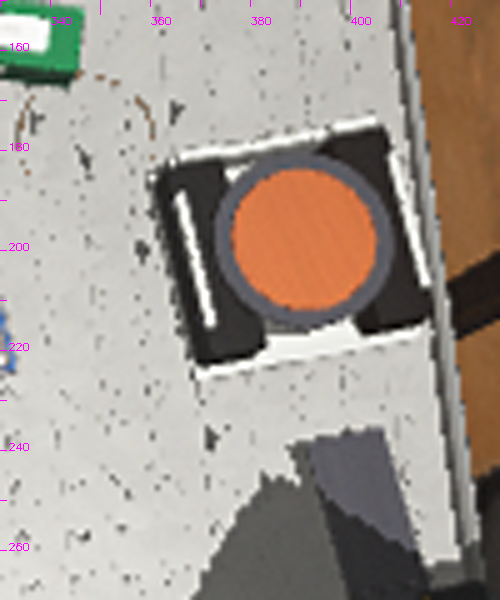

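Disc centre is within 2.5 mm of the seat in both cameras. Now I'll carry the lifter back to its original, clear spot.

>>> {"method": "send_rows", "body": {"increments": [[-1,-0.02,0.0,0,0],[-1,-0.04,0.015,0,0.04],[-1,-0.06,0.045,0.0,0.08],[-1,-0.06,0.08,0.0,0.12],[-1,-0.06,0.115,0.0,0.172]]}}

```text
time: 24.32
tool_pos: [0.4167, -0.1508, 0.1355]
ee_rot: [-0.267, 1.566, -0.299]
wrist_force: [1.3, 0.5, -2.1]
width: 0.0201
```

```bash
python3 mv.py .576 .211 .13 -.03
```

```text
t 24.32 tcp [ 0.4167 -0.1508  0.1355] yaxis [ 0.0321  0.9995 -0.0012] zaxis [ 0.9995 -0.0321  0.0045] F [ 1.2738  0.525  -2.1352] w 0.020124809066713507
shift [0.0057 0.3667 0.1476] roll -0.0020695397277175065 j [-0.476  -0.1332  1.7257  0.0008  1.5446 -2.0148]
```

>>> {"method": "send_rows", "body": {"increments": [[-1,0,0.034,0.013,0],[-1,0,0.068,0.026,0],[-1,0,0.102,0.039,0],[-1,0,0.136,0.052,0],[-1,0,0.17,0.066,0]]}}

```text
time: 24.73
tool_pos: [0.487, 0.019, 0.1339]
ee_rot: [0.193, 1.569, 0.165]
wrist_force: [0.3, -0.6, -2.0]
width: 0.0198
```

>>> {"method": "send_rows", "body": {"increments": [[-1,0,0.034,0.014,0],[-1,0,0.068,0.028,0],[-1,0,0.102,0.042,0],[-1,0,0.136,0.056,0],[-1,0.0,0.17,0.07,0]]}}

```text
time: 25.15
tool_pos: [0.5618, 0.1873, 0.1334]
ee_rot: [0.769, 1.57, 0.741]
wrist_force: [-0.1, -0.4, -1.4]
width: 0.0198
```

```bash
python3 mv.py .576 .211 .065 -.03
```

```text
t 25.15 tcp [0.5618 0.1873 0.1334] yaxis [0.0278 0.9996 0.0006] zaxis [ 0.9996 -0.0278  0.0006] F [-0.1196 -0.3791 -1.3695] w 0.019834062167068827
shift [0.0684 0.024  0.0135] roll 0.00222049662505297 j [ 0.2259  0.204   1.3819  0.0004  1.555  -1.3171]
```

>>> {"method": "send_rows", "body": {"increments": [[-1,0.015,0.015,0.007,0],[-1,0.035,0.024,0.01,0],[-1,0.055,0.024,0.01,0],[-1,0.066,0.024,0.01,0],[-1,0.07,0.024,0.01,0]]}}

```text
time: 25.57
tool_pos: [0.57, 0.2085, 0.0603]
ee_rot: [-2.886, 1.566, -2.914]
wrist_force: [-0.0, 0.4, -1.8]
width: 0.0198
```

>>> {"method": "send_rows", "body": {"increments": [[-1,0.003,0,0,0],[-1,0.006,0,0,0],[-1,0.009,0,0,0],[-1,0.012,0,0,0]]}}

```text
time: 25.9
tool_pos: [0.5725, 0.2083, 0.0528]
ee_rot: [0.327, 1.568, 0.297]
wrist_force: [-0.7, 0.0, -1.3]
width: 0.0195
```

```bash
python3 look.py g1 170 190 290 320 160 150 280 270
```

```text
25.9 [0.5725 0.2083 0.0528] [0.3267 1.568  0.2973] [-0.6512  0.0048 -1.3015] [0.0244 0.0084 0.0263] 0.019472897644830095
```

View pics/g1s.png

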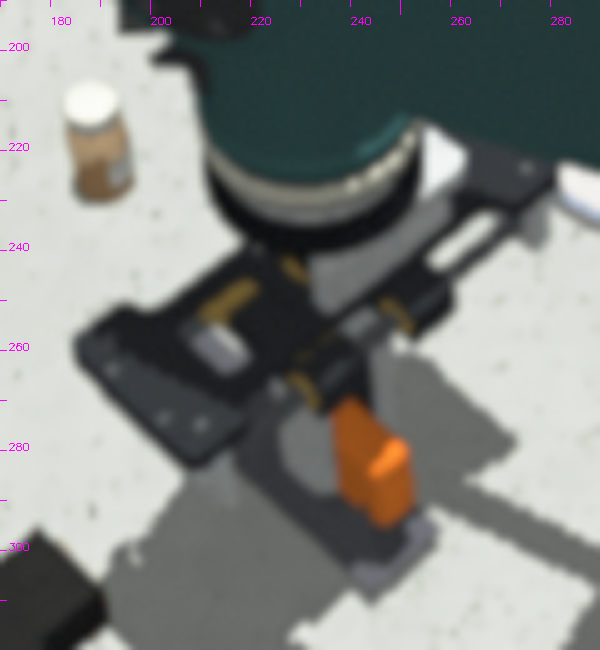

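Hovering just above the worktop with the nose slightly down. I'll press it flat.

>>> {"method": "send_rows", "body": {"increments": [[-1,0.002,0,0,0],[-1,0.004,0,0,0],[-1,0.006,0,0,0],[-1,0.008,0,0,0]]}}

```text
time: 26.33
tool_pos: [0.5721, 0.2087, 0.0447]
ee_rot: [0.4, 1.569, 0.372]
wrist_force: [-2.8, 0.2, 3.8]
width: 0.02
```

>>> {"method": "send_rows", "body": {"increments": [[-1,0.001,0,0,0],[-1,0.002,0,0,0],[-1,0.003,0,0,0],[-1,0.003,0,0,0]]}}

```text
time: 26.67
tool_pos: [0.5719, 0.2086, 0.0413]
ee_rot: [0.507, 1.57, 0.478]
wrist_force: [-3.3, 0.5, 5.7]
width: 0.0197
```

>>> {"method": "send_rows", "body": {"increments": [[-1,0.001,0,0,0],[-1,0.002,0,0,0],[-1,0.002,0,0,0]]}}

```text
time: 26.92
tool_pos: [0.5719, 0.2087, 0.0413]
ee_rot: [0.378, 1.569, 0.349]
wrist_force: [-6.0, -0.8, 13.3]
width: 0.0203
```

It stalled at z 0.0413 with the force rising to 13 N, so the blade is flat on the worktop. I'll relieve the pressure and open.

>>> {"method": "send_rows", "body": {"increments": [[-1,-0.002,0,0,0],[-0.5,-0.002,0,0,0],[-0.2,-0.002,0,0,0],[0,-0.002,0,0,0],[0,-0.002,0,0,0]]}}

```text
time: 27.33
tool_pos: [0.5713, 0.2082, 0.0396]
ee_rot: [-2.834, 1.57, -2.863]
wrist_force: [0.6, -0.1, 0.2]
width: 0.04
```

>>> {"method": "send_rows", "body": {"increments": [[0.3,0,0,0,0],[0.3,0,0,0,0],[0.3,0,0,0,0],[0.3,0,0,0,0],[0.3,0,0,0,0]]}}

```text
time: 27.75
tool_pos: [0.5716, 0.2084, 0.0405]
ee_rot: [1.551, 1.571, 1.522]
wrist_force: [0.8, 0.2, -0.7]
width: 0.0613
```

```bash
python3 look.py g2 170 190 290 320 160 150 280 270
```

```text
27.75 [0.5716 0.2084 0.0405] [1.5511 1.5707 1.5223] [ 0.7769  0.1903 -0.6853] [0.0943 0.0044 0.0303] 0.061259864908106955
```

View pics/g2s.png

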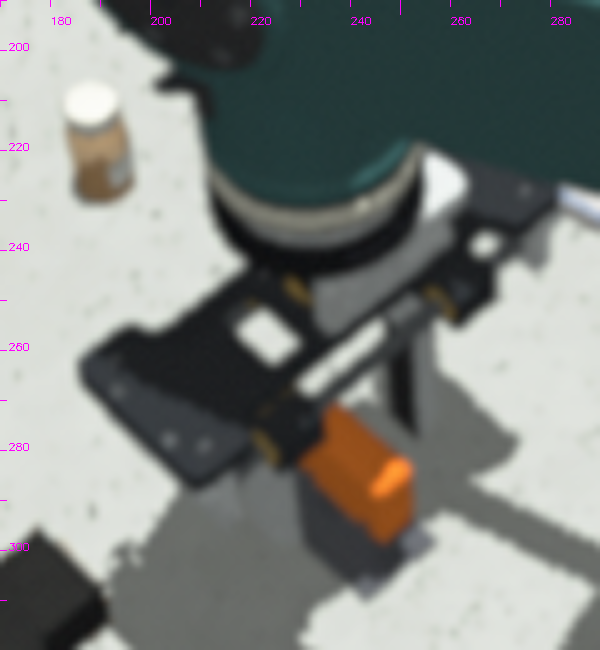

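Released. I'll rise straight up and move back to clear the view.

>>> {"method": "send_rows", "body": {"increments": [[0.3,-0.015,0,0,0],[0.3,-0.035,0,0,0],[0.3,-0.07,0,0,0],[0.3,-0.11,0,0,0],[0.3,-0.15,0,0,0]]}}

```text
time: 28.27
tool_pos: [0.5708, 0.2082, 0.1912]
ee_rot: [-2.88, 1.569, -2.909]
wrist_force: [1.4, -0.2, 0.8]
width: 0.0611
```

>>> {"method": "send_rows", "body": {"increments": [[0.3,0,0.03,-0.03,0],[0.3,0,0.06,-0.06,0],[0.3,0,0.09,-0.09,0],[0.3,0,0.115,-0.115,0],[0.3,0,0.14,-0.14,0]]}}

```text
time: 28.68
tool_pos: [0.4341, 0.3536, 0.1909]
ee_rot: [1.045, 1.57, 1.016]
wrist_force: [0.5, -0.2, 1.0]
width: 0.0611
```

>>> {"method": "send_rows", "body": {"increments": [[0.3,0,0.03,-0.03,0],[0.3,0,0.06,-0.06,0],[0.3,0,0.08,-0.08,0],[0.3,0,0.08,-0.08,0],[0.3,0,0.08,-0.08,0]]}}

```text
time: 29.1
tool_pos: [0.3569, 0.4355, 0.1906]
ee_rot: [-0.366, 1.57, -0.391]
wrist_force: [0.1, -1.4, 0.2]
width: 0.0613
```

```bash
python3 - <<'E'
from bench import robot
from h import *
import pickle
d={}
for n in ("scene","top"):
    s=robot.snapshot(n); d[n]=s; cv2.imwrite(f"pics/end_{n}.png",s["image"][:,:,::-1])
pickle.dump(d,open("s1.pkl","wb"))
crop(d["scene"]["image"],170,200,290,320,5,"pics/end_ls.png")
crop(d["top"]["image"],190,140,310,260,5,"pics/end_lt.png")
E
python3 dm.py
```

```text
scene [336 141  30  21 500] [350.452 151.022] [ 0.64   -0.2336  0.048 ] rel seat [-0.0024 -0.0001]
top [376 184  29  28 639] [390.3756 197.4632] [ 0.6411 -0.2351  0.048 ] rel seat [-0.0024 -0.0006]
[array([388.5941, 182.7285]), array([375.2184, 198.3928]), array([392.1601, 212.4229]), array([405.5207, 196.5582])]
```

View pics/end_scene.png

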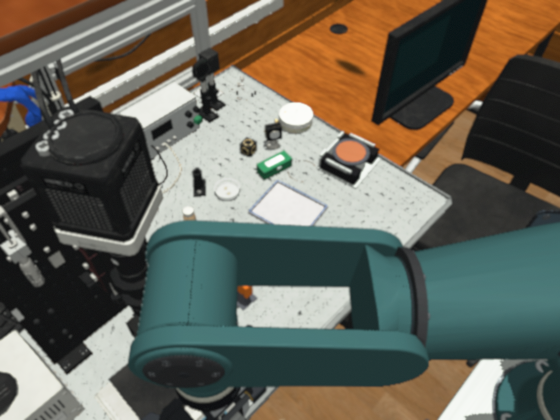

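View pics/end_top.png

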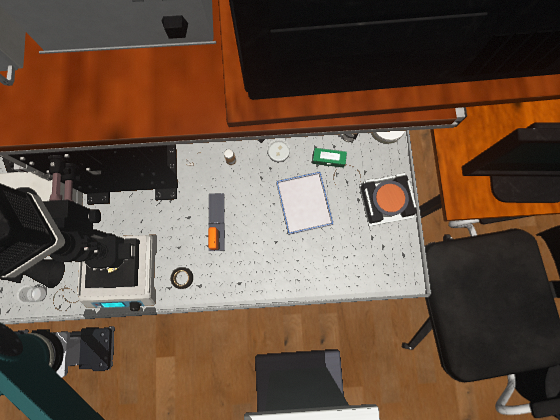

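View pics/end_ls.png

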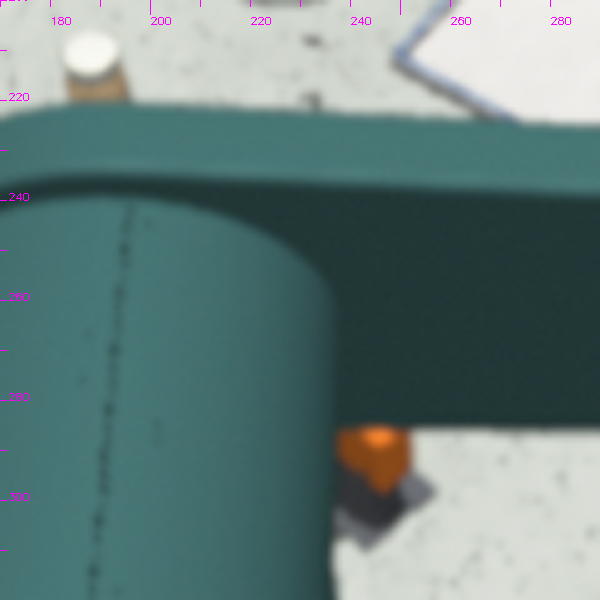

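View pics/end_lt.png

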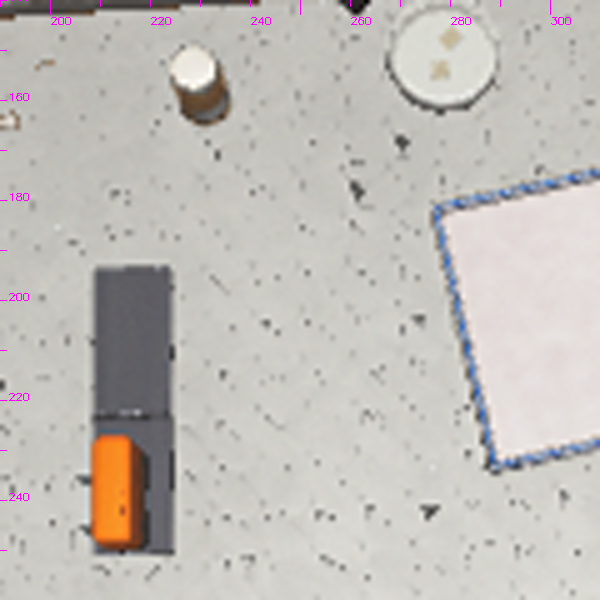

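The end images show:
- **Disc:** on the stand at top (390,197).
- **Lifter:** flat and free at top (207–223, 193–251), with the same outline length as at the start.
- **Bystanders:** all four at their starting pixels in the top view.

Handing in.

>>> {"method": "send_rows", "body": {"increments": [[0.3,0,0,0,0],[0.3,0,0,0,0],[0.3,0,0,0,0]]}}

```text
time: 29.55
tool_pos: [0.3587, 0.434, 0.1905]
ee_rot: [0.219, 1.571, 0.189]
wrist_force: [-0.3, -0.7, -0.2]
width: 0.061
```

```bash
python3 -c "
from bench import robot
print(robot.close_job())"
```

```text
the job is handed in; nothing more can be done
None
```

The disc is on the stand, the lifter lies flat and released on the worktop, and I handed the job in at about 29.6 s. The system reports no verdict, so the results below are my own checks.

**What I did:**
- A level blade would have hit the tray's front rim, and the moves have no pitch, so the lifter had to be turned nose-down in the grip.
- I first tried loosening the grip so gravity would tip it. That failed: the lifter slid about 3 cm down to the worktop and I had to grasp it again.
- Pushing its nose against the end of a stand ledge while raising the gripper then tilted it to about 0.26 rad.
- I slid the blade under the disc until the push force jumped to about 10 N at the stop. Then I lifted it, set it on the ledges and drew the blade out.
- I put the lifter back on its starting spot, pressed it flat and opened the gripper.

**Last checks:**
- **Disc:** both cameras put its centre about 2.5 mm from the seat, and it looked flat on the ledges.
- **Lifter:** it looks flat and free in the top view. In the scene view the arm hid most of it, so its flatness rests on the top view and on the descent stopping at the height it was gripped at.
- **Bystanders:** the vial, dish, green box and tape look unmoved in the top view.
- **Disagreement:** the two cameras differed by 1–3 mm in absolute positions (lifter, tray and stand); their disc-to-seat offsets agreed.

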